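# Light the capping rack and screw the lids home

## Task

First swivel and tilt the inspection lamp by its ball handle so that its beam points straight at the mouth of the middle jar in the rack. Then close as many jars as there are black screw lids on the table: set each lid on an open jar, turn it back anticlockwise until it drops into the thread (if it has not yet), then screw it clockwise fully home. Last, put the lamp away: swivel it clockwise (from above) to its stop, with the barrel level, and leave the other things on the table undisturbed.

Things in the scene. Friction and masses are not known exactly. Their poses are not given: they have to be found in the camera images.
- jar_middle_mouth (a point): open amber jar clamped in the middle of the rack, immovable; body 68 mm across, neck 44 mm (52 mm over the thread). Point: centre of its mouth (top of the neck), 100 mm above the table. The three jars stand 115 mm apart. Thread: three ribs sloping down clockwise (from above), each with a stop at its clockwise end, a gap before each; unknown angle (see jar_left, jar_right).
- jar_left_mouth (a point): mouth of the like jar at the rack's left (+y) end, point as for the middle one. A lid laid on a mouth mostly rests on the ribs, its mid point 10 mm (14 mm on the stops) above the mouth, and is stopped clockwise. Lightly pressed and turned anticlockwise, by up to 105 degrees, it drops into the gaps (mid point 1 mm above the mouth). It may drop in at once.
- jar_right_mouth (a point): mouth of the like jar at the rack's right (-y) end, point as for the middle one. From the dropped-in position a lid turns clockwise by 80 to 105 degrees, drawn down 6 mm by the thread, to a dead stop: its mid point then lies 5 mm below the mouth (screwed home). Each jar's thread stands at its own angle.
- lamp_beam (a point): inspection lamp: white barrel, 88 mm long, 54 mm across the lens, in a fork on a column with a fixed foot (110 mm across). Point: where the vertical swivel axis and the level tilt axis meet, 205 mm above the table; it never shifts. The frame turns with the barrel: x along the beam, out through the lens, y the tilt axis (left of the beam), z up. It stays as it is left.
- lamp_knob (a point): centre of the black ball (26 mm) at the end of the lamp's handle rod (10 mm thick), behind and above the barrel, at (-130, 0, 52.5) mm in the frame of lamp_beam. Pinched from above, across the rod, and moved with 2 to 4 N it swivels and tilts the lamp.
- lamp_swivel (a joint): swivel of the lamp, rad, grows anticlockwise from above, from the clockwise stop at -1.7 to the other at 1.7; at 0 the beam points roughly to the robot's left (+y), as the fixed foot stands
- lamp_tilt (a joint): tilt of the lamp, rad, 0 is a level beam, positive is lens down (ball up), -0.5 to 0.9
- lid_a_mid (a point): black ribbed screw lid (up to three alike, not all present), 60 mm across, 36 mm tall, 50 g, open side down on the table at the start. Point: on its axis, half-way up (18 mm), z up. Upper 13 mm solid; below a skirt with three lugs pointing inwards at the lower edge. Grip it firmly across the upper part, at any yaw, and hold it level till it drops in.
- lid_b_mid (a point): black ribbed screw lid (up to three alike, not all present), 60 mm across, 36 mm tall, 50 g, open side down on the table at the start. Point: on its axis, half-way up (18 mm), z up. Upper 13 mm solid; below a skirt with three lugs pointing inwards at the lower edge. Grip it firmly across the upper part, at any yaw, and hold it level till it drops in.
- lid_c_mid (a point): black ribbed screw lid (up to three alike, not all present), 60 mm across, 36 mm tall, 50 g, open side down on the table at the start. Point: on its axis, half-way up (18 mm), z up. Upper 13 mm solid; below a skirt with three lugs pointing inwards at the lower edge. Grip it firmly across the upper part, at any yaw, and hold it level till it drops in.
- label_roll: bystander: white roll of stickers, 66 mm across, 30 mm tall, origin under its centre
- wick_tin: bystander: round grey tin, 68 mm across, 36 mm tall, origin under its centre
- pink_cap: bystander: small pink cap, 48 mm across, 24 mm tall, origin under its centre
Mind the look-alikes: they are no part of the job. Leave any blue look-alike of the part that bears lid_b_mid alone.

How it is judged (in metres and radians):
On the way, in this order (a step that is already met when the one before it is completed fails the run):
1. the lamp's beam points at the mouth of the middle jar (x of jar_middle_mouth in the frame of lamp_beam above 0.05 m and y of jar_middle_mouth in the frame of lamp_beam between -0.03 and 0.03 m and z of jar_middle_mouth in the frame of lamp_beam between -0.03 and 0.03 m), for 0.3 s.
2. every lid on the table has been screwed home on a jar (((horizontal distance between lid_a_mid and jar_left_mouth below 0.006 m and z of lid_a_mid in the frame of jar_left_mouth between -0.01 and -0.003 m and angle between lid_a_mid's own z axis and vertical below 0.08 rad) or (horizontal distance between lid_a_mid and jar_middle_mouth below 0.006 m and z of lid_a_mid in the frame of jar_middle_mouth between -0.01 and -0.003 m and angle between lid_a_mid's own z axis and vertical below 0.08 rad) or (horizontal distance between lid_a_mid and jar_right_mouth below 0.006 m and z of lid_a_mid in the frame of jar_right_mouth between -0.01 and -0.003 m and angle between lid_a_mid's own z axis and vertical below 0.08 rad)) and ((horizontal distance between lid_b_mid and jar_left_mouth below 0.006 m and z of lid_b_mid in the frame of jar_left_mouth between -0.01 and -0.003 m and angle between lid_b_mid's own z axis and vertical below 0.08 rad) or (horizontal distance between lid_b_mid and jar_middle_mouth below 0.006 m and z of lid_b_mid in the frame of jar_middle_mouth between -0.01 and -0.003 m and angle between lid_b_mid's own z axis and vertical below 0.08 rad) or (horizontal distance between lid_b_mid and jar_right_mouth below 0.006 m and z of lid_b_mid in the frame of jar_right_mouth between -0.01 and -0.003 m and angle between lid_b_mid's own z axis and vertical below 0.08 rad)) and ((horizontal distance between lid_c_mid and jar_left_mouth below 0.006 m and z of lid_c_mid in the frame of jar_left_mouth between -0.01 and -0.003 m and angle between lid_c_mid's own z axis and vertical below 0.08 rad) or (horizontal distance between lid_c_mid and jar_middle_mouth below 0.006 m and z of lid_c_mid in the frame of jar_middle_mouth between -0.01 and -0.003 m and angle between lid_c_mid's own z axis and vertical below 0.08 rad) or (horizontal distance between lid_c_mid and jar_right_mouth below 0.006 m and z of lid_c_mid in the frame of jar_right_mouth between -0.01 and -0.003 m and angle between lid_c_mid's own z axis and vertical below 0.08 rad))), for 0.2 s.
At the end, for the whole second after the job is handed in: The lamp is swivelled clockwise to within 0.12 rad of its stop and level within 0.12 rad. Every lid present sits on a jar of its own, centred within 6 mm, level within 0.08 rad, its mid point 3 mm or more below the mouth (home is 5 mm) (all of step 2 and value of joint lamp_swivel below -1.58 rad and value of joint lamp_tilt between -0.12 and 0.12 rad); the robot touches nothing.
It fails at once if a bystander is moved more than 40 mm (distance of any of label_roll, wick_tin, pink_cap from where it was at the start of the episode above 0.04 m).
Of lid_a, lid_b, lid_c only 2 to 3 are there at a start; the rules pass over those that are not, and their reading is None.
At some moment in a run one of lid_a, lid_b, lid_c may be knocked a few centimetres aside while the robot is not near it.
It also fails if it takes over 210 s, if anything falls off the work surface, if the arm or the gripper's body presses on something with over 40 N, if the wrist force passes 120 N, or if a joint passes its speed limit or range.

## Robot

A 6-joint arm with a two-finger parallel gripper is mounted at the origin on a cart in front of the work surface, level with it; the furniture and walls round the work are solid. World frame = base frame: x ahead of the robot, y to its left, z up, the work surface at z = 0. Lengths are in mm, angles in degrees, forces in N, time in s.
With the tool pointing down it reaches from about 350 to 850 mm from the base axis. Payload 8.1 kg.
Tool frame: the origin (TCP) lies at the very end of the fingers, on their centre line; the grasp point (between the pads) lies 19 mm behind it; z points along the fingers, y is the line along which they close (so a half turn about z gives the same grasp; the last joint's range is limited). The gripper opens to 85 mm and grips with 20 to 120 N. Pads are 22 mm wide; open, the fingers measure 114 mm over their backs; the gripper's body (76 mm by 85 mm) begins 54 mm behind the grasp point. The pads swing forward as they close: fully open they stand 13 mm farther back than shut.
Start: joints at [-4.893, 7.471, 85.268, -0, 87.261, -4.893], TCP at [600.004, 0.022, 231.292] pointing down, gripper open.
Joint ranges: [-169.43, 169.43], [-51.17, 129.36], [1.28, 143.12], [-76.62, 256.62], [0, 156.53], [-152.29, 152.29]. Speed limits (degrees/s): [136.94, 136.94, 159.86, 180, 180, 180].

## Interface

Orientations are given as [roll, pitch, yaw] about the fixed x, y, z axes, in that order (R = Rz(yaw) Ry(pitch) Rx(roll)).
In Python, from bench import r gives the robot as it stands.
- The arm moves only by the shell command python3 -m jog 'ROWS' [FORCE]. ROWS is JSON, a list of rows, each a list of 7 numbers: the turn, a rotation vector about the tool's x, y, z in degrees, then the shift along the tool's x, y, z in mm, then the closure, from -1 (fully open) to 1 (shut), so that 0 is half open. A call has 1 to 5 rows; each row shifts and turns the commanded pose from where the row before left it, along the tool's axes as they then stand; what a row does not reach is not made up. A row lasts 1/10 s, in which the tool goes at most 50 mm and 8.59 degrees, less where a joint would pass 70% of its speed; a pose out of reach is approached as far as the arm can. A call is refused whole if a number of a shift passes 50 or a number of a turn 8.59, either way. A call with a gripper value outside its range is refused whole. The fingers move at their own pace and stop on an object; FORCE is the grip in N (left out, the last holds). Time passes only in rows, so rows that do not move let the fingers close. It gives the time, the measured TCP pose, the force, the opening and the grip force at its end, in the units of the state.
- r.sense(): the state, without advancing time (a new reading comes with each control period).
- r.snapshot(name): name is "scene" or "side" or "wrist"; returns a dict with "pixels" (384x512x3 uint8, red, green, blue), "fx", "fy", "cx", "cy" (pixels), "world_to_cam" (4x4, takes a point from world to camera coordinates); the wrist camera has in their place "hand_eye" (4x4, takes a point from camera to tool coordinates, whose origin is the TCP and whose axes are the flange's). Camera axes: x right, y up, looking along -z (the intrinsics and any distortion apply to the point x, -y, -z); pixel columns grow to the right and rows downward; lengths in mm; the calibration is good to about 2 mm. The wrist camera is an equidistant fisheye: a pixel r from the principal point sees the ray r / f radians off the axis. A picture is of the moment at which its call begins: read the wrist's pose just before it. There is no depth.
- r.hand_in(): hands the job in; it is judged then, once.
The state is a dict: "time": time; "joint_pos": joint angles; "qd": joint speeds; "joint_efforts": joint torques, N m; "tool_pos": TCP position; "tcp_rot": TCP orientation; "ft_force": force on the tool from outside, world axes, zero at the start; "wrist_torque": the same for the moment, N m; "finger_gap": finger opening in mm; "grip_force": force on a finger pad.
Only numpy, scipy, OpenCV 4.12 (cv2) and the standard library are available. Lean on these libraries where they do the work, as an engineer would, in place of code of your own. Each camera call takes 0.05 s, during which the arm holds its last target. There are 200 camera calls.

## Working session

There is one attempt and no reset: what is moved stays moved. The work goes in short steps, Python scripts to look and compute and a shell command to move; the robot and the scene stay as the last step left them, time stands still between calls to the robot, and variables do not carry over. Pictures are saved under pics/ and viewed, at most 14 in all, crops included, and the job is handed in when it is done.

```bash
ls && mkdir -p pics && cat > h.py <<'E'
import numpy as np, cv2
from bench import r
def snap(cam,name):
    s=r.snapshot(cam); cv2.imwrite(f'pics/{name}.png',cv2.cvtColor(s['pixels'],cv2.COLOR_RGB2BGR))
    np.savez(f'pics/{name}.npz',**{k:v for k,v in s.items()}); return s
def ray(s,u,v):
    d=np.array([(u-s['cx'])/s['fx'],-(v-s['cy'])/s['fy'],-1.])
    T=np.linalg.inv(np.array(s['world_to_cam'])); return T[:3,3],T[:3,:3]@d
def at_z(s,u,v,z):
    o,d=ray(s,u,v); return o+d*(z-o[2])/d[2]
def proj(s,p):
    c=np.array(s['world_to_cam'])@np.append(p,1); return s['cx']+s['fx']*c[0]/-c[2], s['cy']-s['fy']*c[1]/-c[2]
E
python3 - <<'E'
from h import *
for c in('scene','side'):
    s=snap(c,c+'0'); print({k:np.round(v,3).tolist() for k,v in s.items() if k!='pixels'})
a=cv2.imread('pics/scene0.png');b=cv2.imread('pics/side0.png')
print(r.sense())
E
```

```text
pics
{'fx': 442.214, 'fy': 442.214, 'cx': 251.282, 'cy': 193.059, 'world_to_cam': [[0.571, -0.821, 0.005, -330.074], [0.446, 0.316, 0.838, -364.796], [-0.689, -0.476, 0.546, -928.191], [0.0, 0.0, 0.0, 1.0]]}
{'fx': 470.599, 'fy': 470.599, 'cx': 253.731, 'cy': 199.188, 'world_to_cam': [[-0.869, -0.495, -0.018, 391.17], [0.306, -0.564, 0.767, -319.823], [-0.39, 0.661, 0.641, -1361.8], [0.0, 0.0, 0.0, 1.0]]}
{'time': 0.1, 'joint_pos': array([-4.89431542e+00,  7.51172021e+00,  8.53230416e+01, -9.80517613e-04,
        8.72620366e+01, -4.89176145e+00]), 'qd': array([-0.05854244, -0.06858989, -0.22942208, -0.1113265 , -0.06156977,
        0.02476708]), 'joint_efforts': array([ 1.52257860e-03, -5.70947063e+01, -5.01941299e+01, -1.80579236e-04,
        8.16394575e-03,  5.26326357e-05]), 'tool_pos': array([5.99501914e+02, 4.55837911e-02, 2.30339526e+02]), 'tcp_rot': array([-1.79903471e+02, -7.27860019e-03,  8.99974876e+01]), 'ft_force': array([ 0.11802373, -0.44830474,  0.23115035]), 'wrist_torque': array([-0.00781669, -0.00196458, -0.02265583]), 'grip_force': 0.0, 'finger_gap': 85.64702712185812}
```

View pics/scene0.png

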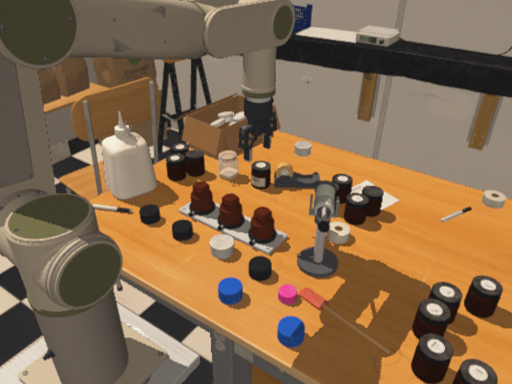

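View pics/side0.png

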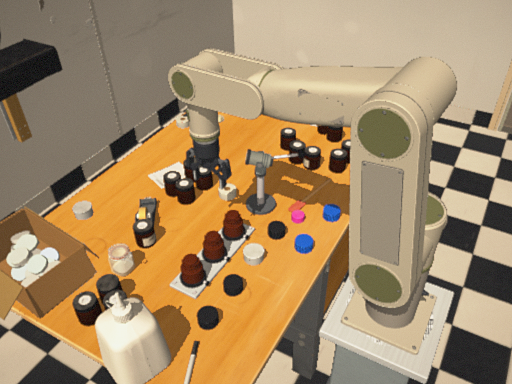

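Scene view: black lids at about (150,214), (182,230) and (260,268); rack jars at (202,197), (231,210), (263,224); lamp foot at (318,262). Look-alikes are the blue lids (230,291) and (291,331), the grey tin (221,246), the pink cap (288,295), and the black-capped labelled jars (355,208), (432,318) and others. The side view shows the same objects. I'll do a close crop of each.

```bash
python3 - <<'E'
from h import *
a=cv2.imread('pics/scene0.png')[165:295,130:365];b=cv2.imread('pics/side0.png')[140:340,160:320]
a=cv2.resize(a,None,fx=3.4,fy=3.4,interpolation=cv2.INTER_CUBIC); cv2.imwrite('pics/ca.png',a)
b=cv2.resize(b,None,fx=3,fy=3,interpolation=cv2.INTER_CUBIC); cv2.imwrite('pics/cb.png',b)
S=np.load('pics/scene0.npz');D=np.load('pics/side0.npz')
for n,u,z in [('lid1',(150,214),18),('lid2',(182,230),18),('lid3',(260,268),18),('tin',(221,246),18),('pink',(288,295),12),('foot',(318,262),8),('roll',(340,233),15),('jarL',(201,184),100),('jarM',(230,196),100),('jarR',(262,210),100)]: print(n,np.round(at_z(S,*u,z)))
for n,u,z in [('lid1',(207,317),18),('lid2',(233,285),18),('lid3',(277,230),18),('tin',(254,254),18),('pink',(298,216),12),('foot',(261,204),8),('jarL',(190,261),100),('jarM',(212,237),100),('jarR',(233,215),100)]: print(n,np.round(at_z(D,*u,z)))
E
```

```text
lid1 [440. 283.  18.]
lid2 [437. 149.  18.]
lid3 [ 435. -127.   18.]
tin [446.  11.  18.]
pink [ 400. -234.   12.]
foot [ 553. -236.    8.]
roll [ 695. -233.   15.]
jarL [566. 179. 100.]
jarM [564.  67. 100.]
jarR [559. -49. 100.]
lid1 [439. 286.  18.]
lid2 [435. 152.  18.]
lid3 [ 429. -124.   18.]
tin [443.  11.  18.]
pink [ 400. -228.   12.]
foot [ 549. -227.    8.]
jarL [555. 192. 100.]
jarM [553.  77. 100.]
jarR [550. -41. 100.]
```

View pics/ca.png

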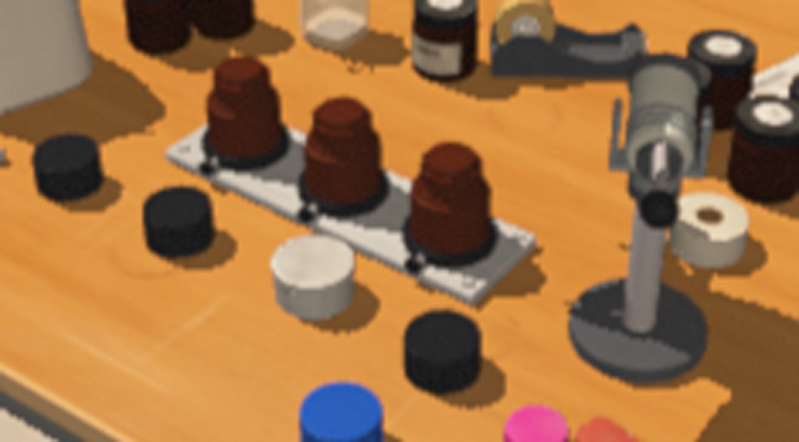

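View pics/cb.png

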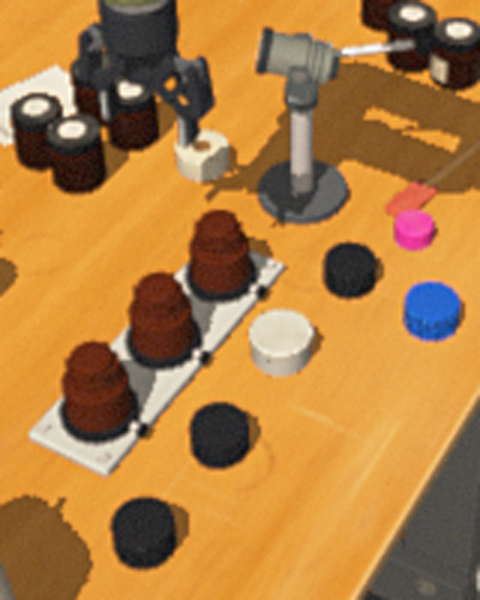

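```bash
cat >> h.py <<'E'
def tri(*obs):
    A=np.zeros((3,3));b=np.zeros(3);L=[]
    for s,u,v in obs:
        o,d=ray(s,u,v);d=d/np.linalg.norm(d);P=np.eye(3)-np.outer(d,d);A+=P;b+=P@o;L.append((o,P))
    x=np.linalg.solve(A,b);return x,[float(np.linalg.norm(P@(x-o))) for o,P in L]
E
python3 - <<'E'
from h import *
S=np.load('pics/scene0.npz');D=np.load('pics/side0.npz')
ca=lambda x,y:(S,130+x/3.4,165+y/3.4)
cb=lambda x,y:(D,160+x/3,140+y/3)
for n,a,b in [('jL',(240,72),(94,355)),('jM',(343,112),(158,285)),('jR',(452,156),(218,220)),('knob',(658,208),(432,45)),('foot',(638,332),(303,191)),('lidtop1',(67,150),(144,518)),('lidtop2',(178,206),(219,422)),('lidtop3',(442,337),(350,258)),('lens',(675,75),(266,52)),('tiltax',(660,135),(303,65))]:
    x,e=tri(ca(*a),cb(*b)); print(n,np.round(x),np.round(e,1))
E
```

```text
jL [561. 178.  95.] [0.3 0.3]
jM [562.  63.  94.] [1.4 1.4]
jR [558. -52.  97.] [1.3 1.3]
knob [ 422. -293.  231.] [5. 5.]
foot [ 554. -235.    3.] [1.1 1.1]
lidtop1 [439. 282.  36.] [2.2 2.2]
lidtop2 [438. 148.  33.] [1.2 1.2]
lidtop3 [ 433. -128.   32.] [0.4 0.4]
lens [ 594. -220.  213.] [7.3 7.3]
tiltax [ 552. -234.  194.] [1.9 1.9]
```

```bash
cat >> h.py <<'E'
from scipy.spatial.transform import Rotation as Rn
from scipy.optimize import least_squares
def tcp(st=None):
    st=st or r.sense(); T=np.eye(4); T[:3,:3]=Rn.from_euler('xyz',st['tcp_rot'],degrees=True).as_matrix(); T[:3,3]=st['tool_pos']; return T
def wsnap(name):
    T=tcp(); s=r.snapshot('wrist'); cv2.imwrite(f'pics/{name}.png',cv2.cvtColor(s['pixels'],cv2.COLOR_RGB2BGR))
    s=dict(s,T=T@np.array(s['hand_eye'])); np.savez(f'pics/{name}.npz',**s); return s
def wray(s,u,v):
    x=(u-s['cx'])/s['fx'];y=(v-s['cy'])/s['fy'];t=np.hypot(x,y)
    d=np.array([np.sin(t)*x/t,-np.sin(t)*y/t,-np.cos(t)]) if t>1e-9 else np.array([0,0,-1.])
    return s['T'][:3,3],s['T'][:3,:3]@d
def wat(s,u,v,z):
    o,d=wray(s,u,v); return o+d*(z-o[2])/d[2]
def wproj(s,p):
    c=(np.linalg.inv(s['T'])@np.append(p,1))[:3]; x,y,z=c[0],-c[1],-c[2]; t=np.arctan2(np.hypot(x,y),z); k=t/np.hypot(x,y)
    return s['cx']+s['fx']*k*x, s['cy']+s['fy']*k*y
def knob(yaw,t,c=(553,-235,205)):
    b=np.array([np.cos(yaw),np.sin(yaw)]); h=-130*np.cos(t)+52.5*np.sin(t)
    return np.array([c[0]+h*b[0],c[1]+h*b[1],c[2]+130*np.sin(t)+52.5*np.cos(t)])
E
python3 -m jog '[[0,0,0,-36,-22,-20,-1],[0,0,0,-36,-22,-20,-1],[0,0,0,-36,-22,-20,-1],[0,0,0,-36,-22,-20,-1],[0,0,8.25,-36,-22,0,-1]]' >/dev/null
python3 -m jog '[[0,0,8.25,0,0,0,-1],[0,0,8.25,0,0,0,-1],[0,0,8.25,0,0,0,-1],[0,0,8.25,0,0,0,-1],[0,0,8.25,0,0,0,-1]]' 
python3 - <<'E'
from h import *
S=np.load('pics/scene0.npz');D=np.load('pics/side0.npz')
f=lambda p:np.r_[np.subtract(proj(S,knob(*p)),(323.5,226.2)),np.subtract(proj(D,knob(*p)),(304,155))]
o=least_squares(f,[.4,-.2]);print(np.degrees(o.x),knob(*o.x),o.fun)
f=lambda p:np.r_[np.subtract(proj(S,p),(323.5,226.2)),np.subtract(proj(D,p),(304,155))]
w=wsnap('w1'); print(wproj(w,knob(*o.x)),r.sense()['tool_pos'],r.sense()['tcp_rot'])
E
```

```text
time: 1.1
tool_pos: [489.7, -180.0, 310.8]
tcp_rot: [-179.9, 0.0, 40.1]
ft_force: [0.3, -0.2, 0.4]
finger_gap: 85.4
grip_force: 0.0
[ 24.50724318 -11.70538334] [ 427.48021291 -292.22182709  230.03388813] [-0.56556534  0.94561148 -2.3389994  -1.31017525]
(np.float64(304.78839321934095), np.float64(319.438203491727)) [ 489.74688854 -179.93478336  310.76790294] [-1.79949427e+02  2.25573861e-02  3.96258540e+01]
```

View pics/w1.png

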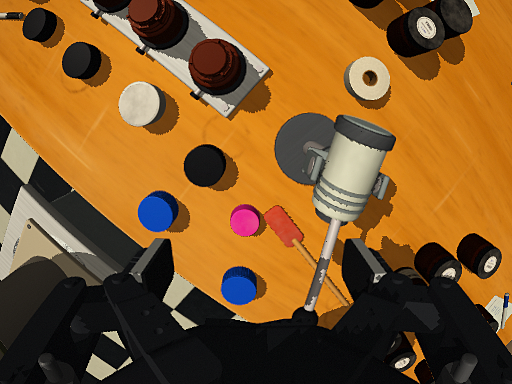

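```bash
python3 -m jog '[[0,0,7.5,0,0,0,-1],[0,0,7.6,0,0,0,-1],[0,0,0,-34.4,25.4,0,-1],[0,0,0,-34.4,25.4,0,-1],[0,0,0,-34.5,25.5,0,-1]]' >/dev/null
python3 -m jog '[[0,0,0,0,0,30,-1],[0,0,0,0,0,30,-1],[0,0,0,0,0,25,-1],[0,0,0,0,0,15,-1],[0,0,0,0,0,0,-1]]'
python3 - <<'E'
from h import *
for n,u,z in [('jR',(217,61),100),('lid3top',(206,164),36),('jM',(156,16),100),('lid2',(82,60),36)]:print(n,np.round(wat(dict(np.load('pics/w1.npz')),*u,z),1))
w=wsnap('w2')
S=snap('scene','s2'); p=wproj
a=S['pixels'][170:270,270:390]; cv2.imwrite('pics/s2c.png',cv2.resize(cv2.cvtColor(a,cv2.COLOR_RGB2BGR),None,fx=5,fy=5,interpolation=cv2.INTER_CUBIC))
E
```

```text
time: 2.15
tool_pos: [428.2, -292.1, 208.6]
tcp_rot: [-179.7, 0.1, 25.5]
ft_force: [0.0, 0.6, 0.7]
finger_gap: 85.4
grip_force: 0.0
jR [559.3 -59.2 100. ]
lid3top [ 438.8 -126.4   36. ]
jM [559.1  41.9 100. ]
lid2 [441.4 137.3  36. ]
```

View pics/w2.png

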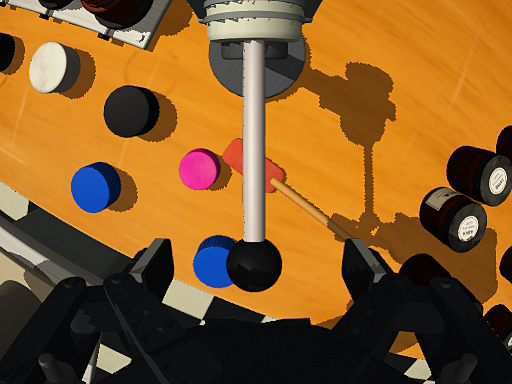

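The wrist view shows the ball at (254,264), centred between the open fingers and level with the pads. Close the gripper.

```bash
python3 -m jog '[[0,0,0,0,0,0,1],[0,0,0,0,0,0,1],[0,0,0,0,0,0,1],[0,0,0,0,0,0,1],[0,0,0,0,0,0,1]]' 40
python3 - <<'E'
from h import *
p0=knob(np.radians(24.5),np.radians(-11.7)); n=12
for i in range(1,n+1):
    y=24.5+63.8*i/n; t=-11.7+31*i/n; p=knob(np.radians(y),np.radians(t)); d=p-p0; s=np.radians(y-63.8/n)
    print(i,np.round([d[0]*np.cos(s)+d[1]*np.sin(s),d[0]*np.sin(s)-d[1]*np.cos(s),-d[2]],1)); p0=p
E
```

```text
time: 2.75
tool_pos: [429.5, -293.3, 211.7]
tcp_rot: [180.0, -0.0, 25.4]
ft_force: [-1.4, 0.7, 2.7]
finger_gap: 23.8
grip_force: 39.0
1 [ 1.9 12.7 -6.2]
2 [ 2.1 12.5 -6.1]
3 [ 2.4 12.4 -6.1]
4 [ 2.7 12.2 -6. ]
5 [ 2.9 11.9 -5.9]
6 [ 3.2 11.7 -5.8]
7 [ 3.4 11.4 -5.6]
8 [ 3.6 11.1 -5.5]
9 [ 3.9 10.8 -5.3]
10 [ 4.1 10.5 -5.2]
11 [ 4.3 10.1 -5. ]
12 [ 4.5  9.8 -4.8]
```

```bash
python3 -m jog '[[0,0,-2.7,1,6.4,-3.1,1],[0,0,-2.7,1,6.4,-3.1,1],[0,0,-5.3,2.1,12.5,-6.1,1],[0,0,-5.3,2.4,12.4,-6.1,1],[0,0,0,0,0,0,1]]'
python3 -m jog '[[0,0,-5.3,2.7,12.2,-6,1],[0,0,-5.3,2.9,11.9,-5.9,1],[0,0,-5.3,3.2,11.7,-5.8,1],[0,0,-5.3,3.4,11.4,-5.6,1],[0,0,0,0,0,0,1]]'
python3 -m jog '[[0,0,-5.3,3.6,11.1,-5.5,1],[0,0,-5.3,3.9,10.8,-5.3,1],[0,0,-5.3,4.1,10.5,-5.2,1],[0,0,-5.3,4.3,10.1,-5,1],[0,0,-5.3,4.5,9.8,-4.8,1]]'
python3 -m jog '[[0,0,0,0,0,0,1],[0,0,0,0,0,0,1]]'
```

```text
time: 3.25
tool_pos: [454.9, -322.2, 229.6]
tcp_rot: [-180.0, -0.0, 41.5]
ft_force: [-0.2, 2.0, 0.7]
finger_gap: 23.4
grip_force: 39.8
time: 3.75
tool_pos: [498.2, -342.8, 252.4]
tcp_rot: [-179.9, -0.0, 62.6]
ft_force: [1.2, 3.2, -1.6]
finger_gap: 23.3
grip_force: 39.7
time: 4.25
tool_pos: [552.0, -338.9, 277.5]
tcp_rot: [-179.8, -0.1, 89.0]
ft_force: [-2.3, 0.4, -5.4]
finger_gap: 23.8
grip_force: 39.4
time: 4.45
tool_pos: [552.5, -338.5, 278.1]
tcp_rot: [-180.0, -0.1, 88.9]
ft_force: [-0.2, 3.8, -2.8]
finger_gap: 23.5
grip_force: 39.8
```

```bash
python3 - <<'E'
from h import *
S=snap('scene','s3');D=snap('side','d3')
cr=lambda s,x,y:cv2.resize(cv2.cvtColor(s['pixels'][y:y+100,x:x+130],cv2.COLOR_RGB2BGR),None,fx=6,fy=6,interpolation=cv2.INTER_CUBIC)
cv2.imwrite('pics/c3.png',cv2.resize(np.vstack([cr(S,260,160),cr(D,210,120)]),(390,600)))
c=np.array([553,-235,205.])
yw=np.radians(88.3);t=np.radians(19.35);f=np.array([np.cos(yw)*np.cos(t),np.sin(yw)*np.cos(t),-np.sin(t)])
for n,p in [('lens',c+44*f),('knob',knob(yw,t))]:
    a=proj(S,p);b=proj(D,p);print(n,(a[0]-260)*3,(a[1]-160)*3,(b[0]-210)*3,(b[1]-120)*3+300)
E
```

```text
lens 148.20672433933697 122.20714882440822 133.00095504659654 444.0923234562965
knob 331.5191447766602 69.24852712458352 198.286415332376 302.117746579524
```

View pics/c3.png

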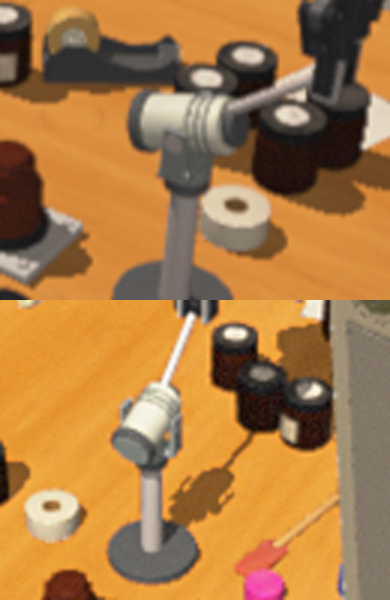

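```bash
python3 -m jog '[[0,0,0,0,0,0,-0.3],[0,0,0,0,0,0,-0.3],[0,0,0,0,0,0,-0.3],[0,0,0,0,0,-5,-0.3],[0,0,0,0,0,-15,-1]]'
python3 -m jog '[[0,0,0,0,0,-30,-1],[0,0,0,0,0,-30,-1],[0,0,0,0,0,-30,-1],[0,0,0,0,0,0,-1]]'
python3 - <<'E'
from h import *
S=snap('scene','s4');D=snap('side','d4');w=wsnap('w4')
cr=lambda s,x,y:cv2.resize(cv2.cvtColor(s['pixels'][y:y+100,x:x+130],cv2.COLOR_RGB2BGR),None,fx=3,fy=3,interpolation=cv2.INTER_CUBIC)
cv2.imwrite('pics/c4.png',np.hstack([np.vstack([cr(S,290,140),cr(D,210,100)]),]))
yw=np.radians(88.3);t=np.radians(19.35);p=knob(yw,t)
a=proj(S,p);b=proj(D,p);print((a[0]-290)*3,(a[1]-140)*3,(b[0]-210)*3,(b[1]-100)*3+300,'wrist',wproj(w,p))
E
```

```text
time: 5.05
tool_pos: [552.3, -339.1, 297.9]
tcp_rot: [-179.9, -0.1, 89.1]
ft_force: [0.1, 0.0, -1.1]
finger_gap: 68.5
grip_force: 0.0
time: 5.45
tool_pos: [554.1, -340.1, 396.8]
tcp_rot: [179.5, 0.4, 89.1]
ft_force: [0.8, -0.2, 1.3]
finger_gap: 85.6
grip_force: 0.0
241.5191447766602 129.24852712458352 198.286415332376 362.117746579524 wrist (np.float64(252.81727157885112), np.float64(196.2758694801347))
```

View pics/c4.png

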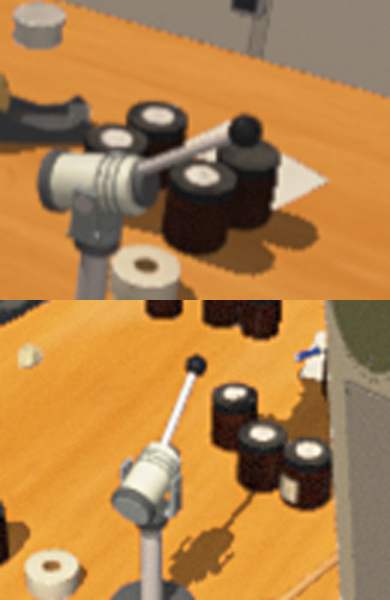

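View pics/w4.png

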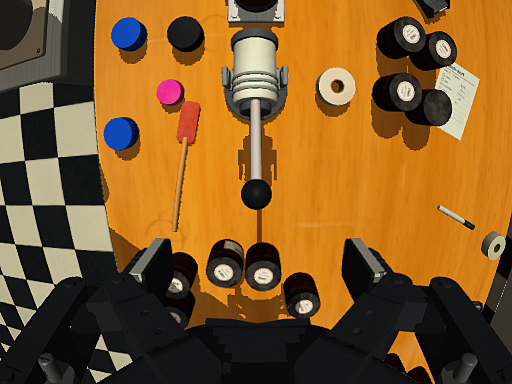

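Knob seen at (244,129) in the scene crop and (196,364) in the side crop, against predictions of (241,129) and (198,362). In the wrist view the barrel, rod and jar line up along column ~256, so the beam is aimed. Next, the first lid.

```bash
python3 -m jog '[[0,0,0,38,-30,0,-1],[0,0,0,38,-30,0,-1],[0,0,0,38,-30,0,-1],[0,0,0,38,-30,0,-1],[0,0,0,0,0,40,-1]]' >/dev/null
python3 -m jog '[[0,0,0,0,0,40,-1],[0,0,0,0,0,40,-1],[0,0,0,0,0,40,-1],[0,0,0,0,0,30,-1],[0,0,0,0,0,0,-1]]' 60
cat >> h.py <<'E'
def lids(w,z=36,top=True):
    """dark blobs in the wrist picture: min-area circle centre -> world at height z"""
    im=w['pixels'].astype(int); m=((im.max(2)<60)).astype(np.uint8); m[285:]=0
    m=cv2.morphologyEx(m,cv2.MORPH_OPEN,np.ones((5,5)))
    n,l,st,c=cv2.connectedComponentsWithStats(m)
    for i in range(1,n):
        if st[i,4]>300:
            p=wat(w,*c[i],z); print('blob',np.round(c[i]),st[i].tolist(),np.round(p,1))
E
python3 - <<'E'
from h import *
w=wsnap('w5'); lids(w,20); print(r.sense()['tool_pos'],wproj(w,(435,-127,18)))
E
```

```text
time: 6.6
tool_pos: [431.7, -183.3, 192.5]
tcp_rot: [-179.4, -0.3, 89.1]
ft_force: [0.0, 0.9, 0.4]
finger_gap: 85.3
grip_force: 0.0
blob [74. 71.] [49, 0, 52, 161, 7050] [211.2 -47.2  20. ]
blob [367.  64.] [335, 24, 73, 69, 2808] [551.3 -57.8  20. ]
blob [26. 70.] [23, 49, 10, 43, 307] [126.9 -29.9  20. ]
blob [259. 123.] [230, 95, 58, 57, 2674] [ 432.2 -125.5   20. ]
blob [507. 139.] [501, 119, 11, 41, 350] [ 774.8 -128.8   20. ]
blob [ 24. 210.] [0, 163, 60, 118, 2942] [  92.7 -222.9   20. ]
blob [501. 208.] [487, 184, 25, 51, 976] [ 782.6 -228.5   20. ]
blob [ 89. 224.] [62, 198, 54, 54, 2382] [ 211.8 -240.1   20. ]
blob [356. 258.] [342, 218, 32, 67, 1348] [ 550.1 -286.2   20. ]
blob [409. 259.] [375, 237, 71, 48, 1846] [ 626.6 -294.3   20. ]
blob [160. 266.] [142, 239, 32, 46, 1023] [ 305.1 -295.8   20. ]
blob [ 59. 266.] [37, 247, 48, 38, 1311] [ 137.5 -309.1   20. ]
blob [121. 279.] [104, 269, 33, 16, 355] [ 243.8 -318.8   20. ]
[ 433.26878394 -184.19837773  195.90893053] (np.float64(261.3130366328651), np.float64(124.35686175243093))
```

View pics/w5.png

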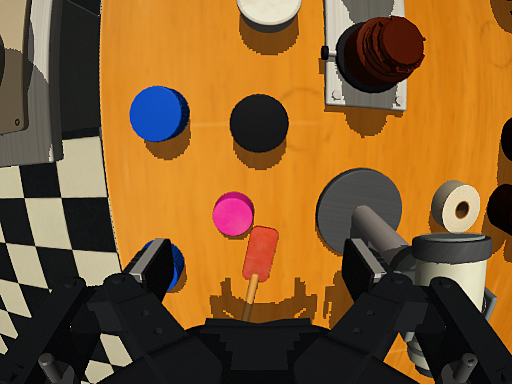

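```bash
python3 -m jog '[[0,0,0,29,-0.5,0,-1],[0,0,0,29,-1,0,-1],[0,0,0,0,0,40,-1],[0,0,0,0,0,40,-1],[0,0,0,0,0,0,-1]]'
python3 -m jog '[[0,0,0,0,0,0,-1],[0,0,0,0,0,0,-1]]'
python3 - <<'E'
from h import *
print(r.sense()['tool_pos'])
w=dict(np.load('pics/w5.npz')); im=cv2.cvtColor(w['pixels'],cv2.COLOR_RGB2HSV)
print('jR',wat(w,396,43,100)); w=wsnap('w6'); lids(w,30)
E
```

```text
time: 7.15
tool_pos: [432.2, -126.1, 115.7]
tcp_rot: [-179.6, -0.1, 89.1]
ft_force: [-0.9, -0.1, -0.5]
finger_gap: 85.5
grip_force: 0.0
time: 7.35
tool_pos: [436.7, -128.3, 122.1]
tcp_rot: [179.8, 0.1, 89.1]
ft_force: [0.8, 0.3, 0.7]
finger_gap: 84.9
grip_force: 0.0
[ 436.66249044 -128.31962623  122.06096814]
jR [549.09914274 -51.07237667 100.        ]
blob [35. 99.] [8, 0, 57, 214, 9599] [226.4 -29.2  30. ]
blob [393.  10.] [356, 0, 73, 25, 1334] [555.   34.2  30. ]
blob [385. 110.] [349, 57, 88, 92, 4404] [544.5 -55.6  30. ]
blob [252. 191.] [216, 153, 72, 75, 4296] [ 432.3 -123.5   30. ]
blob [ 61. 254.] [28, 214, 57, 71, 2053] [ 229.7 -189.1   30. ]
blob [ 10. 239.] [0, 216, 25, 44, 830] [ 149.9 -176.3   30. ]
blob [159. 266.] [142, 239, 32, 46, 1011] [ 344.2 -195.4   30. ]
blob [354. 265.] [336, 239, 38, 46, 1087] [ 526.6 -197.5   30. ]
blob [393. 277.] [379, 262, 33, 23, 411] [ 571.5 -215.    30. ]
blob [120. 279.] [104, 269, 32, 16, 345] [ 298.9 -212.    30. ]
```

```bash
for i in 1 2 3 4; do python3 -m jog '[[0,0,0,0,0,0,-1],[0,0,0,0,0,0,-1]]' | grep tool_pos; done; python3 -c "
from h import *
print(r.sense()['tool_pos'],r.sense()['qd'])"
```

```text
tool_pos: [435.6, -127.8, 120.2]
tool_pos: [434.9, -127.4, 119.0]
tool_pos: [434.7, -127.3, 118.7]
tool_pos: [434.7, -127.4, 118.7]
[ 434.74836122 -127.35436624  118.73329726] [-0.02198755  0.01952054  0.04642411 -0.04813339 -0.00074975  0.05603808]
```

```bash
python3 -m jog '[[0,0,0,1.5,0,35,-1],[0,0,0,0,0,30,-1],[0,0,0,0,0,20,-1],[0,0,0,0,0,12,-1],[0,0,0,0,0,8,-1]]'
python3 -m jog '[[0,0,0,0,0,4,-1],[0,0,0,0,0,1,-1],[0,0,0,0,0,0,-1],[0,0,0,0,0,0,-1],[0,0,0,0,0,0,-1]]'
python3 -m jog '[[0,0,0,0,0,0,1],[0,0,0,0,0,0,1],[0,0,0,0,0,0,1],[0,0,0,0,0,0,1],[0,0,0,0,0,0,1]]' 60
```

```text
time: 8.7
tool_pos: [434.4, -125.7, 12.9]
tcp_rot: [-179.9, -0.0, 89.1]
ft_force: [0.5, -0.4, -0.1]
finger_gap: 85.5
grip_force: 0.0
time: 9.2
tool_pos: [435.4, -126.1, 9.5]
tcp_rot: [179.9, 0.0, 89.1]
ft_force: [-0.8, -0.2, 0.6]
finger_gap: 85.3
grip_force: 0.0
time: 9.7
tool_pos: [435.4, -126.1, 9.4]
tcp_rot: [179.9, 0.0, 89.1]
ft_force: [-0.4, 0.8, 6.4]
finger_gap: 58.6
grip_force: 63.1
```

```bash
python3 -m jog '[[0,0,0,0,0,-10,1],[0,0,0,0,0,-25,1],[0,0,0,0,0,-40,1],[0,0,0,0,0,-40,1],[0,0,0,0,0,-40,1]]'
python3 -m jog '[[0,0,0,0,0,-40,1],[0,0,0,0,0,-40,1],[0,0,0,20,35,0,1],[0,0,0,20,35,0,1],[0,0,0,0,0,0,1]]'
python3 -c "
from h import *
w=np.load('pics/w5.npz');print(np.round(w['hand_eye'],3),w['fx'],w['cx'],w['cy'])"
```

```text
time: 10.2
tool_pos: [434.2, -125.6, 165.5]
tcp_rot: [-180.0, -0.0, 89.1]
ft_force: [0.2, -1.0, -0.9]
finger_gap: 58.2
grip_force: 64.3
time: 10.7
tool_pos: [507.6, -84.9, 243.6]
tcp_rot: [180.0, -0.1, 89.2]
ft_force: [-0.4, -0.4, -1.2]
finger_gap: 58.4
grip_force: 64.4
[[ 1.0000e-03  9.6300e-01  2.6900e-01  6.7746e+01]
 [ 1.0000e+00 -0.0000e+00 -1.0000e-03 -3.4000e-01]
 [-1.0000e-03  2.6900e-01 -9.6300e-01 -1.4297e+02]
 [ 0.0000e+00  0.0000e+00  0.0000e+00  1.0000e+00]] 297.3186396354542 257.3695337960095 193.70351820066227
```

```bash
python3 -m jog '[[0,0,0,27,18,-20,1],[0,0,0,27,18,-20,1],[0,0,0,26,18,-20,1],[0,0,0,0,0,0,1],[0,0,0,0,0,0,1]]'
python3 -m jog '[[0,0,0,0,0,0,1],[0,0,0,0,0,0,1],[0,0,0,0,0,0,1],[0,0,0,0,0,0,1],[0,0,0,0,0,0,1]]'
python3 - <<'E'
from h import *
w=wsnap('w7'); im=cv2.cvtColor(w['pixels'],cv2.COLOR_RGB2BGR)
for p in [(561,178,100),(561,64,100),(559,-51,100)]:print(np.round(wproj(w,p),1))
u,v=np.round(wproj(w,(561,64,100))).astype(int)
c=im[max(0,v-130):v+130,u-65:u+65]; print(c.shape,u-65,max(0,v-130))
cv2.imwrite('pics/c7.png',cv2.resize(cv2.convertScaleAbs(c,alpha=2.2,beta=10),None,fx=2.3,fy=2.3,interpolation=cv2.INTER_CUBIC))
E
```

```text
time: 11.2
tool_pos: [560.5, -7.6, 304.1]
tcp_rot: [-180.0, 0.0, 89.2]
ft_force: [0.2, -0.2, -0.6]
finger_gap: 58.1
grip_force: 64.5
time: 11.7
tool_pos: [560.5, -8.2, 303.6]
tcp_rot: [-180.0, -0.0, 89.1]
ft_force: [-0.3, 0.2, -0.8]
finger_gap: 58.5
grip_force: 64.5
[255.3  15. ]
[256.9 109.1]
[256.7 204.7]
(239, 130, 3) 192 0
```

View pics/c7.png

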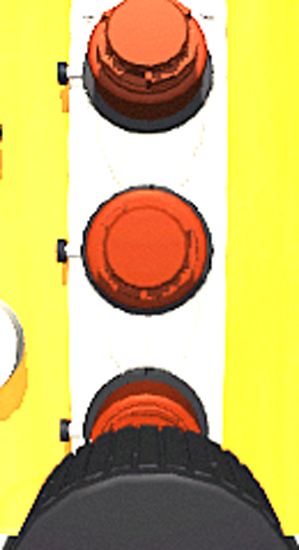

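The crop shows the middle jar's mouth at about (147,247) and the left jar's at (150,32). The right jar is hidden behind the held lid.

```bash
python3 - <<'E'
from h import *
w=dict(np.load('pics/w7.npz'))
f=lambda x,y,z:np.round(wat(w,192+x/2.3,y/2.3,z),1)
print('M',f(147.5,247,100),'Mring',f(147,250,25),'L',f(150,32,100))
S=np.load('pics/s4.npz')
def mouth(s,guess,R=22):
    pass
for n in('scene','side'):
    s=np.load(f'pics/{"s4" if n=="scene" else "d4"}.npz')
    for p in [(559,180,100),(559,65,100),(559,-50,100)]: print(n,np.round(proj(s,p),1))
E
```

```text
M [560.2  66.  100. ] Mring [559.6  65.5  25. ] L [563.2 179.4 100. ]
scene [199.4 184.8]
scene [229.5 196.9]
scene [262.3 210.1]
side [191.3 257.8]
side [212.7 234. ]
side [232.  212.6]
```

```bash
python3 - <<'E'
from h import *
w=dict(np.load('pics/w7.npz')); w['T']=w['hand_eye']
g=w['pixels'][:,:,:].max(2).astype(int)
for u in(245,256,267): print(u,g[178:200,u])
for v in(184,185.5,187): print(wat(w,256,v,9.4))
for u in (202,300): print([ (v,wat(w,u,v,9.4)[:2].round(1)) for v in (215,)])
E
```

```text
245 [ 86 110 104  85  96 113 107  72  24  17  16  16  16  18  16  19  19  17
  18  16  16  16]
256 [ 86  94  70  94 101 105  66  22  19  18  17  19  18  18  17  19  18  16
  18  17  18  17]
267 [104  81  88  94  84  69  77  45  19  16  18  18  17  17  19  18  17  18
  18  19  20  17]
[30.5770308 -0.8935611  9.4      ]
[29.76154786 -0.89394677  9.4       ]
[28.94401122 -0.8943457   9.4       ]
[(215, array([ 13.1, -30.6]))]
[(215, array([13.2, 23.2]))]
```

```bash
python3 -m jog '[[0,0,0,35,-1,20,1],[0,0,0,30,-0.5,40,1],[0,0,0,9,0,40,1],[0,0,0,0,0,40,1],[0,0,0,0,0,25,1]]'
python3 -m jog '[[0,0,0,0,0,15,1],[0,0,0,0,0,8,1],[0,0,0,0,0,3,1],[0,0,0,0,0,0,1],[0,0,0,0,0,0,1]]'
python3 -m jog '[[0,0,0,0,0,0,1],[0,0,0,0,0,0,1],[0,0,0,0,0,0,1],[0,0,0,0,0,0,1],[0,0,0,0,0,0,1]]' 80
```

```text
time: 12.25
tool_pos: [558.4, 66.7, 135.1]
tcp_rot: [-179.8, 0.0, 89.2]
ft_force: [-0.0, 0.6, -1.0]
finger_gap: 57.9
grip_force: 64.5
time: 12.75
tool_pos: [561.5, 66.1, 114.5]
tcp_rot: [179.8, -0.0, 89.1]
ft_force: [0.3, 0.4, -0.2]
finger_gap: 58.4
grip_force: 64.5
time: 13.25
tool_pos: [560.3, 66.2, 112.8]
tcp_rot: [-180.0, 0.0, 89.1]
ft_force: [0.2, -0.1, -0.7]
finger_gap: 57.6
grip_force: 85.7
```

Now lower slowly to contact.

```bash
for i in 1 2 3; do :; done
python3 -m jog '[[0,0,0,0,0,2,1],[0,0,0,0,0,2,1],[0,0,0,0,0,2,1],[0,0,0,0,0,1,1],[0,0,0,0,0,0,1]]'
python3 -m jog '[[0,0,0,0,0,1,1],[0,0,0,0,0,1,1],[0,0,0,0,0,1,1],[0,0,0,0,0,1,1],[0,0,0,0,0,0,1]]'
```

```text
time: 13.75
tool_pos: [560.0, 66.1, 105.4]
tcp_rot: [-180.0, 0.0, 89.1]
ft_force: [-1.1, -0.8, -1.2]
finger_gap: 58.2
grip_force: 85.9
time: 14.25
tool_pos: [560.3, 66.0, 101.7]
tcp_rot: [-180.0, 0.0, 89.1]
ft_force: [-2.5, -2.4, 0.9]
finger_gap: 57.8
grip_force: 86.3
```

```bash
python3 -m jog '[[0,0,0,0,0,1,1],[0,0,0,0,0,1,1],[0,0,0,0,0,0,1],[0,0,0,0,0,0,1]]'
python3 -m jog '[[0,0,0,0,0,1,1],[0,0,0,0,0,0.5,1],[0,0,0,0,0,0,1],[0,0,0,0,0,0,1]]'
```

```text
time: 14.65
tool_pos: [560.4, 66.0, 101.3]
tcp_rot: [180.0, 0.0, 89.1]
ft_force: [-9.7, -2.9, 13.6]
finger_gap: 57.7
grip_force: 87.9
time: 15.05
tool_pos: [560.5, 66.0, 101.1]
tcp_rot: [180.0, 0.0, 89.1]
ft_force: [-13.4, -3.5, 22.8]
finger_gap: 57.9
grip_force: 88.6
```

```bash
python3 -m jog '[[0,0,0,0,-1,-1.5,1],[0,0,-5,0,0,0,1],[0,0,-5,0,0,0,1],[0,0,-5,0,0,0,1],[0,0,0,0,0,0,1]]'
for k in 1; do python3 -m jog '[[0,0,-5,0,0,0,1],[0,0,-5,0,0,0,1],[0,0,-5,0,0,0,1],[0,0,-5,0,0,0,1],[0,0,0,0,0,0,1]]'; done; python3 -c "
from bench import r;s=r.sense();print(s['wrist_torque'])"
```

```text
time: 15.55
tool_pos: [560.0, 66.2, 101.1]
tcp_rot: [179.9, 0.0, 104.3]
ft_force: [-3.3, -3.4, 9.2]
finger_gap: 58.1
grip_force: 87.2
time: 16.05
tool_pos: [559.7, 66.5, 99.8]
tcp_rot: [179.9, 0.0, 124.2]
ft_force: [-0.6, -0.5, -0.1]
finger_gap: 58.0
grip_force: 86.2
[ 0.01836078 -0.02676662 -0.01402045]
```

```bash
python3 -m jog '[[0,0,0,0,0,1.5,1],[0,0,0,0,0,1.5,1],[0,0,0,0,0,1,1],[0,0,0,0,0,0,1]]'
python3 -m jog '[[0,0,0,0,0,1.5,1],[0,0,0,0,0,1.5,1],[0,0,0,0,0,1,1],[0,0,0,0,0,0,1]]'
```

```text
time: 16.45
tool_pos: [559.3, 66.2, 95.5]
tcp_rot: [-180.0, -0.0, 124.1]
ft_force: [0.6, -0.2, 0.2]
finger_gap: 57.4
grip_force: 86.2
time: 16.85
tool_pos: [559.5, 66.2, 92.5]
tcp_rot: [180.0, 0.0, 124.1]
ft_force: [-3.0, -0.7, 5.4]
finger_gap: 57.6
grip_force: 86.9
```

```bash
python3 -m jog '[[0,0,6,0,0,0.3,1],[0,0,6,0,0,0.3,1],[0,0,6,0,0,0.4,1],[0,0,6,0,0,0.4,1],[0,0,0,0,0,0,1]]' 100
python3 -m jog '[[0,0,6,0,0,0.4,1],[0,0,6,0,0,0.4,1],[0,0,6,0,0,0.4,1],[0,0,6,0,0,0.4,1],[0,0,0,0,0,0,1]]'; python3 -c "
from bench import r;s=r.sense();print(s['wrist_torque'])"
```

```text
time: 17.35
tool_pos: [560.1, 65.5, 92.3]
tcp_rot: [179.9, 0.1, 99.9]
ft_force: [-5.8, -4.1, 13.6]
finger_gap: 57.3
grip_force: 105.5
time: 17.85
tool_pos: [559.5, 65.7, 90.5]
tcp_rot: [180.0, 0.0, 75.9]
ft_force: [-7.5, -2.9, 14.7]
finger_gap: 57.0
grip_force: 105.6
[-0.42062469  1.30380666 -0.33973557]
```

```bash
python3 -m jog '[[0,0,6,0,0,0.4,1],[0,0,6,0,0,0.4,1],[0,0,6,0,0,0.4,1],[0,0,6,0,0,0.4,1],[0,0,0,0,0,0,1]]'
python3 -m jog '[[0,0,6,0,0,0.4,1],[0,0,6,0,0,0.4,1],[0,0,6,0,0,0.4,1],[0,0,6,0,0,0.4,1],[0,0,0,0,0,0,1]]'; python3 -c "
from bench import r;s=r.sense();print(s['wrist_torque'])"
```

```text
time: 18.35
tool_pos: [559.5, 66.1, 88.6]
tcp_rot: [180.0, -0.0, 51.9]
ft_force: [-5.2, -0.5, 11.7]
finger_gap: 57.4
grip_force: 105.3
time: 18.85
tool_pos: [559.2, 65.7, 86.9]
tcp_rot: [180.0, 0.0, 27.9]
ft_force: [-7.8, -3.0, 12.5]
finger_gap: 57.4
grip_force: 105.4
[-0.42659302  1.3319191  -0.34754373]
```

```bash
python3 -m jog '[[0,0,5,0,0,0.3,1],[0,0,5,0,0,0.2,1],[0,0,0,0,0,0,1]]'; python3 -c "
from bench import r;s=r.sense();print(s['wrist_torque'])"
python3 -m jog '[[0,0,5,0,0,0,1],[0,0,5,0,0,0,1],[0,0,0,0,0,0,1]]'; python3 -c "
from bench import r;s=r.sense();print(s['wrist_torque'])"
```

```text
time: 19.15
tool_pos: [560.3, 66.4, 86.9]
tcp_rot: [180.0, -0.1, 18.0]
ft_force: [-3.3, 0.6, 10.3]
finger_gap: 57.5
grip_force: 108.8
[-0.01053058  0.60598293  0.46194717]
time: 19.45
tool_pos: [562.7, 66.7, 87.2]
tcp_rot: [179.9, -0.4, 8.1]
ft_force: [8.8, 2.3, 1.2]
finger_gap: 57.3
grip_force: 109.7
[ 0.25950548 -1.63014136  1.52205352]
```

```bash
python3 -m jog '[[0,0,-4,0,0,0,1],[0,0,0,0,0,0,-1],[0,0,0,0,0,0,-1],[0,0,0,0,0,0,-1],[0,0,0,0,0,0,-1]]'
python3 -m jog '[[0,0,0,0,0,-10,-1],[0,0,0,0,0,-30,-1],[0,0,-8,0,0,-45,-1],[0,0,-8,0,0,-45,-1],[0,0,-8,0,0,-45,-1]]'
python3 -m jog '[[0,0,-8,0,0,-40,-1],[0,0,-8,0,0,0,-1],[0,0,-8,0,0,0,-1],[0,0,-8,0,0,0,-1],[0,0,-8,0,0,0,-1]]'
python3 -m jog '[[0,0,-8,-36,0,0,-1],[0,0,-6,-38,0,0,-1],[0,0,0,0,0,0,-1],[0,0,0,0,0,0,-1],[0,0,0,0,0,0,-1]]'
python3 -m jog '[[0,0,0,0,0,0,-1],[0,0,0,0,0,0,-1],[0,0,0,0,0,0,-1],[0,0,0,0,0,0,-1]]'
python3 - <<'E'
from h import *
w=wsnap('w8'); im=cv2.cvtColor(w['pixels'],cv2.COLOR_RGB2BGR); lids(w,20)
for p in [(561,180,100),(560,66,113),(559,-49,100),(437,149,18),(440,283,18)]:print(np.round(wproj(w,p),1))
c=im[0:260,150:310]
cv2.imwrite('pics/c8.png',cv2.resize(cv2.convertScaleAbs(c,alpha=2.2,beta=10),None,fx=2.3,fy=2.3,interpolation=cv2.INTER_CUBIC))
E
```

```text
time: 19.95
tool_pos: [559.0, 66.1, 84.8]
tcp_rot: [-180.0, 0.0, 12.1]
ft_force: [-0.6, -0.1, 0.3]
finger_gap: 85.7
grip_force: 0.0
time: 20.45
tool_pos: [559.0, 66.1, 262.6]
tcp_rot: [180.0, -0.0, 36.4]
ft_force: [1.6, 0.2, 0.5]
finger_gap: 85.5
grip_force: 0.0
time: 20.95
tool_pos: [559.3, 66.1, 301.1]
tcp_rot: [180.0, -0.0, 76.4]
ft_force: [-0.5, 0.6, -0.2]
finger_gap: 85.7
grip_force: 0.0
time: 21.45
tool_pos: [546.9, -6.0, 300.6]
tcp_rot: [180.0, -0.0, 90.0]
ft_force: [-0.8, 0.3, -0.7]
finger_gap: 85.3
grip_force: 0.0
time: 21.85
tool_pos: [546.8, -6.2, 300.0]
tcp_rot: [-180.0, -0.0, 90.1]
ft_force: [0.1, -0.7, -0.6]
finger_gap: 85.4
grip_force: 0.0
blob [49. 29.] [14, 0, 62, 66, 2188] [194.6 232.4  20. ]
blob [498.   7.] [475, 0, 37, 21, 455] [991.4 303.9  20. ]
blob [267.  42.] [239, 26, 57, 33, 1351] [559.8 164.5  20. ]
blob [ 5. 54.] [0, 32, 13, 47, 521] [ 79.3 210.4  20. ]
blob [180.  54.] [158, 33, 45, 43, 1491] [436. 150.  20.]
blob [427.  86.] [399, 61, 59, 48, 1625] [811.4 119.6  20. ]
blob [ 61. 186.] [38, 77, 56, 208, 5868] [209.9 -43.1  20. ]
blob [266. 110.] [238, 82, 57, 57, 2584] [558.9  65.8  20. ]
blob [445. 140.] [422, 110, 54, 64, 1294] [854.8  35.2  20. ]
blob [  4. 171.] [0, 147, 10, 49, 411] [ 57.5 -11.8  20. ]
blob [262. 172.] [237, 161, 53, 30, 653] [553.3 -24.2  20. ]
blob [428. 237.] [392, 214, 81, 56, 2174] [ 848.1 -134.5   20. ]
blob [ 14. 257.] [0, 236, 34, 49, 935] [  26.3 -198.2   20. ]
blob [159. 266.] [142, 239, 32, 46, 1017] [ 382.3 -184.    20. ]
blob [355. 266.] [342, 239, 32, 46, 1018] [ 712.6 -183.1   20. ]
blob [121. 278.] [104, 265, 33, 20, 376] [ 302.9 -214.    20. ]
blob [410. 277.] [379, 265, 74, 20, 897] [ 827.9 -215.4   20. ]
[270.2  14.2]
[269.6 109. ]
[267.3 205.6]
[181.1  55.3]
[186.2 -26.3]
```

View pics/c8.png

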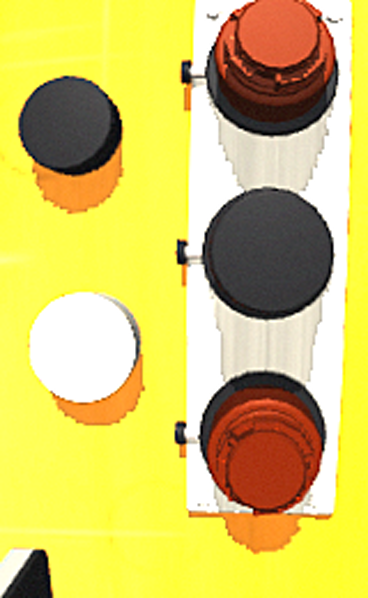

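The middle lid at about (268,253) covers its jar fully and level. The right mouth is at (268,472), the left mouth at (276,32) and the second lid at (68,124).

```bash
python3 - <<'E'
from h import *
w=dict(np.load('pics/w8.npz'))
f=lambda x,y,z:np.round(wat(w,150+x/2.3,y/2.3,z),1)
print('Mlid',f(268.5,253,113),'R',f(268,472,100),'L',f(276,32,100),'lid2',f(68,124,36))
E
```

```text
Mlid [556.8  64.8 113. ] R [558.  -48.5 100. ] L [560.8 180.3 100. ] lid2 [439.3 147.5  36. ]
```

```bash
python3 -m jog '[[0,0,0,38.5,-27.2,0,-1],[0,0,0,38.5,-27.2,0,-1],[0,0,0,38.5,-27.2,0,-1],[0,0,0,38.5,-27.2,0,-1],[0,0,0,0,0,45,-1]]' 60 > /dev/null
python3 -m jog '[[0,0,0,0,0,45,-1],[0,0,0,0,0,45,-1],[0,0,0,0,0,40,-1],[0,0,0,0,0,0,-1],[0,0,0,0,0,0,-1]]' > /dev/null
python3 -m jog '[[0,0,0,0,0,0,-1],[0,0,0,0,0,0,-1],[0,0,0,0,0,0,-1],[0,0,0,0,0,0,-1]]'
python3 - <<'E'
from h import *
w=wsnap('w9'); lids(w,20); print(wproj(w,(438,148,36)),wproj(w,(440,283,36)))
E
```

```text
time: 23.3
tool_pos: [438.5, 147.4, 126.3]
tcp_rot: [179.9, -0.0, 90.1]
ft_force: [0.3, 0.8, 0.3]
finger_gap: 85.8
grip_force: 0.0
blob [35. 41.] [2, 0, 63, 94, 3047] [212.3 306.9  20. ]
blob [501.  18.] [488, 0, 24, 44, 849] [704.5 345.3  20. ]
blob [ 20. 127.] [1, 96, 40, 62, 2152] [188.5 217.9  20. ]
blob [380. 157.] [350, 112, 64, 95, 3646] [548.7 179.6  20. ]
blob [254. 190.] [219, 153, 71, 74, 4168] [435.7 149.   20. ]
blob [ 54. 234.] [19, 177, 71, 108, 4890] [216.5  99.4  20. ]
blob [391. 257.] [362, 231, 63, 54, 1760] [574.8  79.   20. ]
blob [160. 266.] [142, 239, 32, 46, 1016] [341.6  70.7  20. ]
blob [354. 267.] [337, 239, 37, 46, 1144] [534.6  70.2  20. ]
blob [121. 279.] [104, 269, 33, 16, 351] [294.1  52.   20. ]
(np.float64(256.63573861030756), np.float64(196.23849873173472)) (np.float64(259.5801648551699), np.float64(28.769193190860108))
```

```bash
python3 -m jog '[[0,0,0,2.3,-1.5,40,-1],[0,0,0,0,0,32,-1],[0,0,0,0,0,20,-1],[0,0,0,0,0,12,-1],[0,0,0,0,0,8,-1]]' > /dev/null
python3 -m jog '[[0,0,0,0,0,4,-1],[0,0,0,0,0,1,-1],[0,0,0,0,0,0,-1],[0,0,0,0,0,0,-1],[0,0,0,0,0,0,-1]]'
python3 -m jog '[[0,0,0,0,0,0,1],[0,0,0,0,0,0,1],[0,0,0,0,0,0,1],[0,0,0,0,0,0,1],[0,0,0,0,0,0,1]]' 60
python3 - <<'E'
from h import *
D=snap('side','d9'); S=snap('scene','s9')
for s,n,o in((S,'scene',(150,214)),(D,'side',(207,317))):
    a=np.load(f'pics/{n}0.npz')['pixels'].astype(int).max(2); b=s['pixels'].astype(int).max(2)
    m=((b<60)&(a>90)).astype(np.uint8); k,l,st,c=cv2.connectedComponentsWithStats(cv2.morphologyEx(m,cv2.MORPH_OPEN,np.ones((3,3))))
    print(n,a[o[1],o[0]],b[o[1],o[0]],[(np.round(c[i]).tolist(),st[i].tolist()) for i in range(1,k) if st[i,4]>20])
E
```

```text
time: 24.35
tool_pos: [436.8, 149.7, 8.8]
tcp_rot: [179.9, -0.0, 90.1]
ft_force: [0.0, -0.0, -0.8]
finger_gap: 85.1
grip_force: 0.0
time: 24.85
tool_pos: [436.9, 149.7, 8.7]
tcp_rot: [179.9, -0.0, 90.1]
ft_force: [-0.6, -0.0, 6.2]
finger_gap: 58.1
grip_force: 63.2
scene 39 124 [([222.0, 33.0], [168, 0, 118, 59, 3477]), ([10.0, 55.0], [0, 41, 24, 26, 193]), ([194.0, 121.0], [188, 110, 13, 23, 232]), ([34.0, 163.0], [31, 156, 7, 15, 72]), ([49.0, 170.0], [45, 167, 8, 7, 47]), ([371.0, 183.0], [367, 179, 9, 8, 62]), ([177.0, 203.0], [162, 182, 31, 47, 744]), ([51.0, 190.0], [47, 187, 9, 7, 47]), ([230.0, 194.0], [221, 189, 19, 12, 166]), ([135.0, 206.0], [129, 198, 15, 19, 177]), ([189.0, 219.0], [187, 216, 5, 6, 25]), ([118.0, 244.0], [107, 233, 18, 30, 226]), ([106.0, 242.0], [102, 241, 9, 4, 28])]
side 44 128 [([232.0, 65.0], [230, 59, 5, 13, 55]), ([249.0, 66.0], [238, 59, 23, 15, 250]), ([301.0, 78.0], [289, 71, 25, 15, 284]), ([205.0, 85.0], [197, 75, 17, 22, 231]), ([275.0, 95.0], [247, 79, 56, 33, 834]), ([347.0, 87.0], [344, 83, 8, 11, 47]), ([292.0, 90.0], [289, 88, 8, 5, 36]), ([334.0, 96.0], [314, 90, 41, 13, 187]), ([225.0, 96.0], [221, 92, 9, 9, 51]), ([323.0, 122.0], [319, 119, 9, 6, 48]), ([208.0, 235.0], [204, 227, 10, 16, 120]), ([372.0, 248.0], [368, 243, 8, 10, 67]), ([234.0, 265.0], [219, 250, 25, 28, 367]), ([247.0, 279.0], [243, 273, 10, 14, 75]), ([200.0, 332.0], [191, 321, 22, 20, 261])]
```

```bash
python3 -m jog '[[0,0,0,0,0,-10,1],[0,0,0,0,0,-30,1],[0,0,0,0,0,-45,1],[0,0,0,0,0,-45,1],[0,0,0,0,0,-30,1]]' > /dev/null
python3 -m jog '[[0,0,0,10,41,0,1],[0,0,0,10,41,0,1],[0,0,0,11.3,42,0,1],[0,0,0,0,0,0,1],[0,0,0,0,0,0,1]]' 80 > /dev/null
python3 -m jog '[[0,0,0,0,0,30,1],[0,0,0,0,0,15,1],[0,0,0,0,0,8,1],[0,0,0,0,0,3,1],[0,0,0,0,0,0,1]]' > /dev/null
python3 -m jog '[[0,0,0,0,0,0,1],[0,0,0,0,0,0,1],[0,0,0,0,0,0,1],[0,0,0,0,0,0,1]]'
python3 - <<'E'
from h import *
w=wsnap('w10'); g=w['pixels'].max(2).astype(int); print(g[170:200,256])
w['T']=np.array(w['hand_eye']); print([(v,wat(w,256,v,9)[0].round(1)) for v in (183,184,185,186,187)])
E
```

```text
time: 26.85
tool_pos: [560.4, 181.1, 112.5]
tcp_rot: [180.0, -0.0, 90.1]
ft_force: [0.4, 0.4, -1.2]
finger_gap: 57.6
grip_force: 85.4
[122 111  98  93  98  82  62  85 127 114  94  54  74  94  83  29  16  16
  17  14  16  15  16  16  16  14  23  22  13  16]
[(183, np.float64(31.2)), (184, np.float64(30.7)), (185, np.float64(30.1)), (186, np.float64(29.6)), (187, np.float64(29.0))]
```

```bash
python3 -m jog '[[0,0,0,0,0,3,1],[0,0,0,0,0,3,1],[0,0,0,0,0,2,1],[0,0,0,0,0,1,1],[0,0,0,0,0,0,1]]'
python3 -m jog '[[0,0,0,0,0,1,1],[0,0,0,0,0,1,1],[0,0,0,0,0,1,1],[0,0,0,0,0,0.5,1],[0,0,0,0,0,0,1]]'
```

```text
time: 27.4
tool_pos: [559.9, 181.0, 102.7]
tcp_rot: [-180.0, 0.0, 90.1]
ft_force: [0.5, 0.0, -0.3]
finger_gap: 57.7
grip_force: 85.4
time: 27.9
tool_pos: [560.4, 181.2, 100.8]
tcp_rot: [180.0, -0.0, 90.1]
ft_force: [-4.5, -0.4, 7.9]
finger_gap: 57.5
grip_force: 86.1
```

```bash
python3 -m jog '[[0,0,-5,0,0,0.3,1],[0,0,-5,0,0,0,1],[0,0,-5,0,0,0,1],[0,0,-5,0,0,0,1],[0,0,0,0,0,0,1]]'
python3 -m jog '[[0,0,-5,0,0,0,1],[0,0,-5,0,0,0,1],[0,0,-5,0,0,0,1],[0,0,-5,0,0,0,1],[0,0,0,0,0,0,1]]'
```

```text
time: 28.4
tool_pos: [561.3, 181.4, 100.8]
tcp_rot: [179.8, 0.0, 110.3]
ft_force: [-0.6, -0.3, 6.2]
finger_gap: 57.8
grip_force: 86.1
time: 28.9
tool_pos: [561.3, 181.4, 100.8]
tcp_rot: [179.9, 0.1, 130.3]
ft_force: [-0.2, -0.6, 5.3]
finger_gap: 57.7
grip_force: 86.1
```

```bash
python3 -m jog '[[0,0,-5,0,0,0.4,1],[0,0,-5,0,0,0,1],[0,0,-5,0,0,0,1],[0,0,-5,0,0,0,1],[0,0,0,0,0,0,1]]'
python3 -m jog '[[0,0,-5,0,0,0,1],[0,0,-5,0,0,0,1],[0,0,-5,0,0,0,1],[0,0,0,0,0,0,1]]'
```

```text
time: 29.4
tool_pos: [561.5, 181.5, 100.8]
tcp_rot: [179.9, 0.1, 150.3]
ft_force: [-0.3, -0.1, 6.5]
finger_gap: 57.6
grip_force: 86.3
time: 29.8
tool_pos: [560.8, 181.1, 99.3]
tcp_rot: [180.0, 0.1, 165.2]
ft_force: [2.3, 0.9, -0.0]
finger_gap: 57.5
grip_force: 85.7
```

Dropped. Lower into the thread.

```bash
python3 -m jog '[[0,0,0,0,0,1.5,1],[0,0,0,0,0,1.5,1],[0,0,0,0,0,1,1],[0,0,0,0,0,0,1]]'
python3 -m jog '[[0,0,0,0,0,1.5,1],[0,0,0,0,0,1.5,1],[0,0,0,0,0,1,1],[0,0,0,0,0,0,1]]' 100
```

```text
time: 30.2
tool_pos: [560.8, 181.1, 95.1]
tcp_rot: [180.0, 0.1, 165.1]
ft_force: [3.6, -0.7, 2.0]
finger_gap: 57.6
grip_force: 85.8
time: 30.6
tool_pos: [561.2, 181.1, 92.0]
tcp_rot: [180.0, 0.1, 165.1]
ft_force: [3.7, -1.2, 7.5]
finger_gap: 57.3
grip_force: 106.4
```

```bash
python3 -m jog '[[0,0,6,0,0,0.3,1],[0,0,6,0,0,0.3,1],[0,0,6,0,0,0.4,1],[0,0,6,0,0,0.4,1],[0,0,0,0,0,0,1]]' 
python3 -m jog '[[0,0,6,0,0,0.4,1],[0,0,6,0,0,0.4,1],[0,0,6,0,0,0.4,1],[0,0,6,0,0,0.4,1],[0,0,0,0,0,0,1]]'
python3 -m jog '[[0,0,6,0,0,0.4,1],[0,0,6,0,0,0.4,1],[0,0,6,0,0,0.4,1],[0,0,6,0,0,0.4,1],[0,0,0,0,0,0,1]]'; python3 -c "
from bench import r;s=r.sense();print(s['wrist_torque'])"
```

```text
time: 31.1
tool_pos: [561.3, 181.2, 91.1]
tcp_rot: [179.9, 0.1, 140.9]
ft_force: [2.5, -2.2, 9.6]
finger_gap: 57.2
grip_force: 106.8
time: 31.6
tool_pos: [561.1, 181.3, 89.2]
tcp_rot: [179.9, 0.0, 116.9]
ft_force: [3.7, -0.8, 8.1]
finger_gap: 57.3
grip_force: 106.7
time: 32.1
tool_pos: [561.0, 181.1, 87.4]
tcp_rot: [179.9, -0.0, 92.9]
ft_force: [2.3, -1.7, 7.8]
finger_gap: 57.2
grip_force: 106.6
[-0.24514407 -0.54932968 -0.20154147]
```

```bash
python3 -m jog '[[0,0,6,0,0,0.4,1],[0,0,6,0,0,0.4,1],[0,0,6,0,0,0.4,1],[0,0,4,0,0,0.2,1],[0,0,0,0,0,0,1]]'; python3 -c "
from bench import r;s=r.sense();print(s['wrist_torque'])"
python3 -m jog '[[0,0,5,0,0,0,1],[0,0,5,0,0,0,1],[0,0,0,0,0,0,1]]'; python3 -c "
from bench import r;s=r.sense();print(s['wrist_torque'])"
```

```text
time: 32.6
tool_pos: [560.9, 180.9, 86.2]
tcp_rot: [179.9, -0.0, 71.0]
ft_force: [2.2, -1.7, 9.6]
finger_gap: 57.2
grip_force: 106.9
[-0.37680403 -0.22666136  0.51012759]
time: 32.9
tool_pos: [562.2, 183.4, 86.7]
tcp_rot: [179.8, -0.3, 61.0]
ft_force: [7.2, 8.6, 5.5]
finger_gap: 57.0
grip_force: 115.3
[ 1.37306423 -1.4102791   0.89372793]
```

```bash
python3 -m jog '[[0,0,-4,0,0,0,1],[0,0,0,0,0,0,-1],[0,0,0,0,0,0,-1],[0,0,0,0,0,0,-1],[0,0,0,0,0,0,-1]]' 60 >/dev/null
python3 -m jog '[[0,0,0,0,0,-10,-1],[0,0,0,0,0,-30,-1],[0,0,-8,0,0,-45,-1],[0,0,-8,0,0,-45,-1],[0,0,-9,0,0,-45,-1]]'
python3 -m jog '[[0,0,-8.5,0,0,-40,-1],[0,0,0,15,-37,0,-1],[0,0,0,15,-37,0,-1],[0,0,0,15,-37,0,-1],[0,0,0,0,0,0,-1]]'
python3 -m jog '[[0,0,-8.5,0,0,-40,-1],[0,0,0,0,0,0,-1],[0,0,0,0,0,0,-1],[0,0,0,0,0,0,-1],[0,0,0,0,0,0,-1]]'
python3 - <<'E'
from h import *
w=wsnap('w11'); lids(w,20); print(wproj(w,(440,283,36)),r.sense()['tool_pos'],r.sense()['tcp_rot'])
E
```

```text
time: 33.9
tool_pos: [462.7, 257.8, 124.3]
tcp_rot: [-179.8, 0.0, 73.8]
ft_force: [-0.3, 0.6, -0.2]
finger_gap: 85.2
grip_force: 0.0
time: 34.4
tool_pos: [465.9, 255.0, 163.6]
tcp_rot: [-179.9, 0.1, 82.0]
ft_force: [1.1, 0.6, 0.1]
finger_gap: 85.3
grip_force: 0.0
blob [38. 17.] [29, 0, 19, 37, 653] [236.5 493.9  20. ]
blob [461.  46.] [398, 0, 114, 97, 7521] [714.2 382.3  20. ]
blob [15. 74.] [0, 42, 32, 65, 1648] [191.7 433.9  20. ]
blob [200. 108.] [164, 48, 73, 100, 3931] [421.  335.2  20. ]
blob [ 47. 117.] [34, 87, 27, 61, 1147] [237.3 365.8  20. ]
blob [ 31. 181.] [9, 151, 45, 60, 1950] [188.4 297.1  20. ]
blob [345. 224.] [318, 199, 69, 66, 2142] [551.9 196.5  20. ]
blob [ 67. 213.] [57, 203, 21, 23, 365] [236.  250.1  20. ]
blob [ 14. 236.] [0, 213, 32, 47, 1140] [119.5 228.8  20. ]
blob [391. 258.] [362, 231, 54, 54, 1792] [608.2 143.3  20. ]
blob [159. 266.] [142, 239, 32, 46, 1013] [341.1 172.7  20. ]
blob [354. 266.] [339, 239, 35, 46, 1091] [561.7 142.5  20. ]
blob [500. 261.] [481, 239, 31, 46, 738] [800.1  93.5  20. ]
blob [ 81. 274.] [57, 257, 44, 28, 785] [223.7 167.6  20. ]
blob [121. 279.] [104, 269, 33, 16, 352] [283.7 159.1  20. ]
(np.float64(225.709446916412), np.float64(160.2980160032059)) [465.86554736 255.04106576 163.65012733] [-1.79895915e+02  6.61500789e-02  8.20461288e+01]out of range: row 5 has -9, outside -8.59 to 8.59
```

View pics/w11.png

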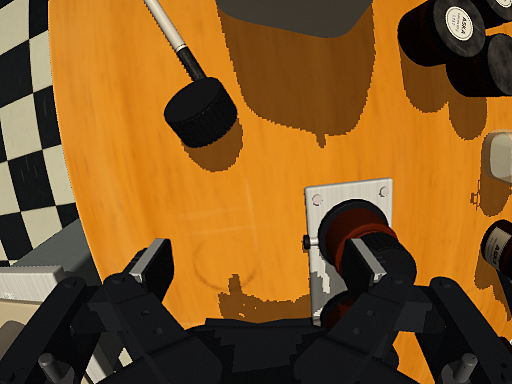

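The lid sits at about (200,110), beside the marker's tip, and has been moved from its start position. The left jar's lid is partly hidden behind the right finger.

```bash
python3 - <<'E'
from h import *
w=dict(np.load('pics/w11.npz')); print(wat(w,201,112,18),wat(w,195,103,36))
S=np.load('pics/s9.npz');D=np.load('pics/d9.npz'); print(proj(S,(421,331,18)),proj(D,(421,331,18)))
E
```

```text
[421.03990401 331.26585393  18.        ] [420.18080876 339.88712169  36.        ]
(np.float64(134.39000386021388), np.float64(211.67400948884602)) (np.float64(203.34396305129223), np.float64(331.44194206279786))
```

```bash
python3 -m jog '[[0,0,0,34,-27,0,-1],[0,0,0,35,-28,0,-1],[0,0,-8,0,0,20,-1],[0,0,0,0,0,20,-1],[0,0,0,0,0,0,-1]]' >/dev/null
python3 -m jog '[[0,0,0,0,0,0,-1],[0,0,0,0,0,0,-1],[0,0,0,0,0,0,-1],[0,0,0,0,0,0,-1]]'
python3 - <<'E'
from h import *
w=wsnap('w12'); lids(w,30); print(wproj(w,(421,333,30)),r.sense()['tool_pos'])
E
```

```text
time: 35.35
tool_pos: [422.1, 331.6, 125.9]
tcp_rot: [179.9, -0.0, 90.1]
ft_force: [-0.1, 0.4, -0.8]
finger_gap: 85.5
grip_force: 0.0
blob [20. 50.] [0, 0, 43, 86, 2305] [182.9 483.2  30. ]
blob [62.  6.] [44, 0, 48, 17, 503] [237.3 516.7  30. ]
blob [ 58. 104.] [41, 70, 36, 67, 2137] [237.  419.3  30. ]
blob [258. 190.] [218, 113, 80, 125, 5583] [422.4 336.4  30. ]
blob [491. 152.] [462, 127, 50, 71, 2282] [661.3 376.9  30. ]
blob [ 22. 184.] [0, 138, 49, 108, 2976] [174.1 343.5  30. ]
blob [ 67. 212.] [51, 198, 35, 35, 909] [234.  314.1  30. ]
blob [160. 266.] [142, 239, 32, 46, 1010] [329.2 261.   30. ]
blob [355. 266.] [342, 239, 32, 46, 1020] [515.5 261.   30. ]
blob [120. 279.] [104, 269, 32, 16, 345] [283.2 243.2  30. ]
blob [394. 279.] [379, 270, 33, 15, 346] [561.8 243.1  30. ]
(np.float64(256.0253655231021), np.float64(193.5280780627003)) [421.94242013 331.56583381 125.68950416]
```

```bash
python3 - <<'E'
from h import *
w=dict(np.load('pics/w12.npz')); w9=dict(np.load('pics/w9.npz'))
for a in(w,w9):
    m=(a['pixels'].max(2)<60).astype(np.uint8)[100:260,200:320]; m=cv2.morphologyEx(m,cv2.MORPH_OPEN,cv2.getStructuringElement(2,(45,45)))
    ys,xs=np.nonzero(m); print(xs.min()+200,xs.max()+200,ys.min()+100,ys.max()+100,xs.mean()+200,ys.mean()+100)
E
```

```text
219 296 156 237 258.37303691617376 196.3045074444218
219 289 153 227 253.97914645974782 190.06741028128033
```

```bash
python3 - <<'E'
from h import *
w=cv2.imread('pics/w12.png')[60:260,160:360]; s=cv2.imread('pics/s9.png')[180:240,100:160]; d=cv2.imread('pics/d9.png')[300:360,170:230]
f=lambda a,k:cv2.convertScaleAbs(cv2.resize(a,(k,k),interpolation=cv2.INTER_CUBIC),alpha=1.8,beta=20)
cv2.imwrite('pics/c12.png',np.hstack([f(w,500),np.vstack([f(s,250),f(d,250)])]))
E
```

```text
(no output)
```

View pics/c12.png

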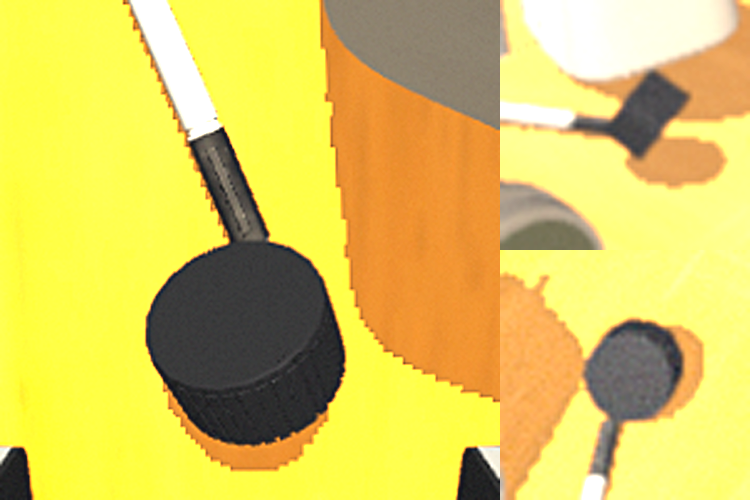

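The lid is not upright. It leans about 50° against the marker's cap, with its top face towards (-x,+y). I'll triangulate the face centre and then tip it back upright with a light push.

```bash
python3 - <<'E'
from h import *
S=np.load('pics/s9.npz');D=np.load('pics/d9.npz');A=dict(np.load('pics/w11.npz'));B=dict(np.load('pics/w12.npz'))
def tri2(R):
    M=np.zeros((3,3));b=np.zeros(3)
    for o,d in R: d=d/np.linalg.norm(d);P=np.eye(3)-np.outer(d,d);M+=P;b+=P@o
    return np.linalg.solve(M,b)
R=[ray(S,131.8,203.4),ray(D,201.9,329.3),wray(A,195,103),wray(B,255.2,186)]
x=tri2(R);print(x,[float(np.round(np.linalg.norm(np.cross(d/np.linalg.norm(d),x-o)),1)) for o,d in R],tri2(R[2:]),tri2(R[:2]))
# fit lid pose: outline extents in w12 / w11 / scene corners
def pts(p,c,n=60):
    az,t=p[3:];ax=np.array([np.sin(t)*np.cos(az),np.sin(t)*np.sin(az),np.cos(t)]);u=np.cross(ax,[0,0,1]);u/=np.linalg.norm(u);v=np.cross(ax,u)
    th=np.linspace(0,2*np.pi,n);ring=30*(np.outer(np.cos(th),u)+np.outer(np.sin(th),v));f=np.array(p[:3])
    return np.vstack([f+ring,f-36*ax+ring])
def bb(P,pr): q=np.array([pr(a) for a in P]); return np.r_[q.min(0),q.max(0)]
obs=[(lambda a:proj(S,a),[100+110*.24,180+70*.24,100+190*.24,180+157*.24]),(lambda a:proj(D,a),[170+85*.24,300+70*.24,170+184*.24,300+170*.24]),
 (lambda a:wproj(A,a),[164,77,238,148]),(lambda a:wproj(B,a),[160+147/2.5,60+240/2.5,160+345/2.5,60+445/2.5])]
f=lambda p:np.concatenate([(bb(pts(p,0),pr)-o)*k for (pr,o),k in zip(obs,(2,2,1,1))]+[(np.array(wproj(B,p[:3]))-(255.2,186)),(np.array(wproj(A,p[:3]))-(195,103))])
for t0 in(.4,.9):
    o=least_squares(f,[*x,2.0,t0]);print(np.round(o.x[:3],1),np.degrees(o.x[3:]).round(1),o.cost,pts(o.x,0)[:,2].min())
print(np.round(o.fun,1))
E
```

```text
[420.65631727 340.29762321  42.36582415] [3.3, 3.5, 1.1, 2.2] [420.03465164 340.215688    33.77744345] [419.77538349 339.21255732  43.60081408]
[420.3 341.6  42.5] [109.9  44.4] 33.92200618071255 -4.20526423346962
[420.3 341.6  42.5] [109.9  44.4] 33.922006206932394 -4.205495721722219
[-5.6  0.6  1.5  3.2 -1.3 -1.6  0.2 -0.5  1.1 -0.5  1.6  2.2  0.4 -0.7
  0.4 -0.1 -0.1  1.2 -1.6 -2.1]
```

```bash
python3 - <<'E'
from h import *
A=dict(np.load('pics/w11.npz'));B=dict(np.load('pics/w12.npz'));S=np.load('pics/scene0.npz');D=np.load('pics/side0.npz')
for p in((222,10),(250,25),(325,37),(370,10)):print('w11',p,wat(A,*p,0).round(),wat(A,*p,100).round())
for p in((160+325/2.5,60+2/2.5),(160+350/2.5,60+60/2.5),(160+500/2.5,60+128/2.5)):print('w12',wat(B,*p,0).round(),wat(B,*p,100).round())
for p in((108,193),(122,197),(140,194),(155,186)):print('s',at_z(S,*p,0).round())
for p in((102,360),(125,383),(165,365)):print('d',at_z(D,*p,0).round())
E
```

```text
w11 (222, 10) [454. 437.   0.] [461. 400. 100.]
w11 (250, 25) [480. 415.   0.] [479. 385. 100.]
w11 (325, 37) [556. 394.   0.] [529. 371. 100.]
w11 (370, 10) [612. 424.   0.] [567. 391. 100.]
w12 [451. 448.   0.] [440. 430. 100.]
w12 [460. 426.   0.] [446. 416. 100.]
w12 [517. 404.   0.] [482. 402. 100.]
s [461. 505.   0.]
s [471. 448.   0.]
s [518. 413.   0.]
s [583. 409.   0.]
d [616. 526.   0.]
d [518. 546.   0.]
d [459. 456.   0.]
```

```bash
python3 -m jog '[[0,0,0,20,-6.5,0,1],[0,0,0,19,-6.5,0,1],[0,0,0,0,0,0,1],[0,0,0,0,0,0,1],[0,0,0,0,0,0,1]]' 30 >/dev/null
python3 -m jog '[[0,0,0,0,0,25,1],[0,0,0,0,0,25,1],[0,0,0,0,0,17,1],[0,0,0,0,0,7,1],[0,0,0,0,0,0,1]]'
python3 -m jog '[[0,0,0,-5,1.8,0,1],[0,0,0,-5,1.8,0,1],[0,0,0,-5,1.8,0,1],[0,0,0,-5,1.8,0,1],[0,0,0,-5,1.8,0,1]]'
python3 -m jog '[[0,0,0,-5,1.8,0,1],[0,0,0,-5,1.8,0,1],[0,0,0,-5,1.8,0,1],[0,0,0,0,0,0,1],[0,0,0,0,0,0,1]]'
python3 - <<'E'
from h import *
S=snap('scene','s13');D=snap('side','d13');w=wsnap('w13'); print(r.sense()['tool_pos'])
for s,(u,v) in((S,(115,190)),(D,(180,300))):
    m=(s['pixels'].max(2)<60).astype(np.uint8); k,l,st,c=cv2.connectedComponentsWithStats(cv2.morphologyEx(m,cv2.MORPH_OPEN,np.ones((3,3))))
    print([(np.round(c[i]).tolist(),st[i].tolist()) for i in range(1,k) if st[i,4]>40 and abs(c[i][0]-u)<60 and abs(c[i][1]-v)<60])
lids(w,20)
E
```

```text
time: 36.4
tool_pos: [407.9, 369.4, 49.9]
tcp_rot: [-179.9, 0.1, 90.1]
ft_force: [0.5, -0.0, -0.1]
finger_gap: -0.2
grip_force: 0.0
time: 36.9
tool_pos: [417.8, 345.1, 51.3]
tcp_rot: [180.0, -0.0, 90.1]
ft_force: [0.0, 0.8, 0.4]
finger_gap: -0.3
grip_force: 0.0
time: 37.4
tool_pos: [422.9, 330.4, 50.9]
tcp_rot: [-180.0, -0.0, 90.1]
ft_force: [0.5, 0.5, -0.1]
finger_gap: -0.2
grip_force: 0.0
[422.70263811 330.6822427   50.88218484]
[([169.0, 138.0], [158, 116, 30, 43, 597]), ([77.0, 145.0], [68, 138, 21, 16, 217]), ([130.0, 174.0], [114, 154, 33, 48, 887]), ([64.0, 167.0], [45, 157, 40, 20, 435]), ([56.0, 189.0], [44, 184, 22, 10, 136]), ([144.0, 212.0], [135, 204, 19, 18, 300])]
[([202.0, 310.0], [183, 286, 33, 49, 796])]
blob [14. 49.] [0, 17, 30, 66, 1615] [240.5 461.2  20. ]
blob [248. 142.] [227, 109, 43, 68, 1260] [417.  381.1  20. ]
blob [ 14. 182.] [0, 140, 37, 112, 2362] [232.8 358.8  20. ]
blob [268. 258.] [152, 210, 211, 75, 6696] [429.7 306.   20. ]
```

```bash
python3 -m jog '[[0,0,0,0,0,-35,1],[0,0,0,0,0,-40,1],[0,0,0,-30,9,0,-1],[0,0,0,0,0,0,-1],[0,0,0,0,0,0,-1]]' 60 >/dev/null
python3 -m jog '[[0,0,0,0,0,0,-1],[0,0,0,0,0,0,-1],[0,0,0,0,0,0,-1],[0,0,0,0,0,0,-1]]'
python3 - <<'E'
from h import *
a=wsnap('w14'); S=np.load('pics/s13.npz'); print('scene',at_z(S,144.5,212.5,18))
m=(a['pixels'].max(2)<60).astype(np.uint8)[100:280,180:340]; m=cv2.morphologyEx(m,cv2.MORPH_OPEN,cv2.getStructuringElement(2,(45,45)))
ys,xs=np.nonzero(m); print(xs.min()+180,xs.max()+180,ys.min()+100,ys.max()+100,xs.mean()+180,ys.mean()+100,wat(a,xs.mean()+180,ys.mean()+100,30))
lids(a,30)
E
```

```text
time: 38.45
tool_pos: [431.6, 300.7, 125.6]
tcp_rot: [-180.0, 0.0, 90.1]
ft_force: [0.2, 0.2, -0.7]
finger_gap: 85.3
grip_force: 0.0
scene [435.91433218 302.3363661   18.        ]
223 294 152 226 258.71169017451587 189.4862538847717 [432.52463644 305.59010974  30.        ]
blob [20. 44.] [0, 0, 42, 79, 2220] [191.2 458.2  30. ]
blob [54. 97.] [40, 64, 29, 65, 1748] [241.1 395.4  30. ]
blob [489. 113.] [458, 70, 54, 102, 3655] [662.1 386.3  30. ]
blob [240. 100.] [226, 77, 30, 46, 675] [417.8 378.9  30. ]
blob [ 21. 176.] [0, 131, 47, 109, 2889] [183.3 321.   30. ]
blob [259. 189.] [223, 152, 72, 75, 4218] [432.6 305.7  30. ]
blob [ 62. 203.] [49, 190, 29, 31, 708] [239.  292.2  30. ]
blob [160. 266.] [142, 239, 32, 46, 1015] [338.5 229.9  30. ]
blob [355. 266.] [342, 239, 32, 46, 1016] [524.8 230.5  30. ]
blob [ 80. 276.] [62, 262, 32, 23, 463] [241.5 209.7  30. ]
blob [394. 277.] [379, 265, 33, 20, 455] [569.9 215.4  30. ]
blob [121. 279.] [104, 269, 33, 16, 352] [292.9 212.   30. ]
```

The lid is upright again: its blob is 72x75 px at (259,189), the same as an upright lid in that spot. Grasp it.

```bash
python3 -m jog '[[0,0,0,3,1.5,40,-1],[0,0,0,0,0,31.5,-1],[0,0,0,0,0,20,-1],[0,0,0,0,0,12,-1],[0,0,0,0,0,8,-1]]' > /dev/null
python3 -m jog '[[0,0,0,0,0,4,-1],[0,0,0,0,0,1,-1],[0,0,0,0,0,0,-1],[0,0,0,0,0,0,-1],[0,0,0,0,0,0,-1]]'
python3 -m jog '[[0,0,0,0,0,0,1],[0,0,0,0,0,0,1],[0,0,0,0,0,0,1],[0,0,0,0,0,0,1],[0,0,0,0,0,0,1]]' 60
python3 -m jog '[[0,0,0,0,0,-10,1],[0,0,0,0,0,-30,1],[0,0,0,0,0,-45,1],[0,0,0,0,0,-45,1],[0,0,0,0,0,-30,1]]' 80
python3 - <<'E'
from h import *
w=wsnap('w15'); g=w['pixels'].max(2).astype(int); print(g[170:200,256])
w['T']=np.array(w['hand_eye']); print([(v,wat(w,256,v,9)[0].round(1)) for v in (183,184,185,186,187)])
E
```

```text
time: 39.5
tool_pos: [433.9, 303.8, 10.2]
tcp_rot: [179.9, -0.0, 90.1]
ft_force: [-0.1, -0.1, -0.1]
finger_gap: 85.4
grip_force: 0.0
time: 40.0
tool_pos: [434.1, 303.8, 10.1]
tcp_rot: [179.9, -0.0, 90.1]
ft_force: [1.6, -0.4, 5.0]
finger_gap: 58.0
grip_force: 63.3
time: 40.5
tool_pos: [433.8, 303.9, 173.2]
tcp_rot: [179.9, -0.1, 90.1]
ft_force: [0.7, 0.4, 0.1]
finger_gap: 57.2
grip_force: 85.3
[244 243 244 244 245 245 245 245 245 245 244 245 248 255 126  15  16  16
  18  20  16  17  19  17  19  18  17  20  20  19]
[(183, np.float64(31.2)), (184, np.float64(30.7)), (185, np.float64(30.1)), (186, np.float64(29.6)), (187, np.float64(29.0))]
```

```bash
python3 -m jog '[[0,0,0,-39.2,13.7,0,1],[0,0,0,-39.2,13.7,0,1],[0,0,0,-39.2,13.7,0,1],[0,0,0,-39.2,13.7,0,1],[0,0,0,-39.2,13.7,0,1]]' > /dev/null
python3 -m jog '[[0,0,0,-39.2,13.7,0,1],[0,0,0,-39.2,13.7,0,1],[0,0,0,-39.2,13.7,0,1],[0,0,0,-39.2,13.7,0,1],[0,0,0,0,0,0,1]]' > /dev/null
python3 -m jog '[[0,0,0,0,0,30,1],[0,0,0,0,0,15,1],[0,0,0,0,0,8,1],[0,0,0,0,0,3,1],[0,0,0,0,0,0,1]]' > /dev/null
python3 -m jog '[[0,0,0,0,0,0,1],[0,0,0,0,0,0,1],[0,0,0,0,0,0,1],[0,0,0,0,0,0,1]]'
```

```text
time: 42.45
tool_pos: [557.5, -49.1, 113.9]
tcp_rot: [180.0, 0.0, 90.1]
ft_force: [0.2, -0.2, 0.0]
finger_gap: 57.7
grip_force: 85.4
```

```bash
python3 -m jog '[[0,0,0,0,0.3,3,1],[0,0,0,0,0,3,1],[0,0,0,0,0,2,1],[0,0,0,0,0,1,1],[0,0,0,0,0,0,1]]'
python3 -m jog '[[0,0,0,0,0,1,1],[0,0,0,0,0,1,1],[0,0,0,0,0,1,1],[0,0,0,0,0,0.5,1],[0,0,0,0,0,0,1]]'
```

```text
time: 42.95
tool_pos: [557.3, -49.0, 104.0]
tcp_rot: [-180.0, -0.0, 90.1]
ft_force: [0.7, 0.1, -0.7]
finger_gap: 57.7
grip_force: 85.4
time: 43.45
tool_pos: [557.8, -49.1, 102.1]
tcp_rot: [180.0, 0.0, 90.1]
ft_force: [-4.1, 1.5, 8.3]
finger_gap: 57.7
grip_force: 86.2
```

On the ribs; turn anticlockwise.

```bash
python3 -m jog '[[0,0,-5,0,0,0.3,1],[0,0,-5,0,0,0,1],[0,0,-5,0,0,0,1],[0,0,-5,0,0,0,1],[0,0,0,0,0,0,1]]'
python3 -m jog '[[0,0,-5,0,0,0,1],[0,0,-5,0,0,0,1],[0,0,-5,0,0,0,1],[0,0,0,0,0,0,1]]'
```

```text
time: 43.95
tool_pos: [558.2, -49.0, 102.1]
tcp_rot: [179.9, 0.0, 110.3]
ft_force: [-2.9, 1.3, 8.9]
finger_gap: 57.6
grip_force: 86.2
time: 44.35
tool_pos: [558.4, -49.3, 102.1]
tcp_rot: [179.9, 0.1, 125.3]
ft_force: [-2.1, -0.1, 6.8]
finger_gap: 57.2
grip_force: 86.1
```

```bash
python3 -m jog '[[0,0,-5,0,0,0.2,1],[0,0,-5,0,0,0,1],[0,0,-5,0,0,0,1],[0,0,-5,0,0,0,1],[0,0,0,0,0,0,1]]'
python3 -m jog '[[0,0,-5,0,0,0,1],[0,0,-5,0,0,0,1],[0,0,-5,0,0,0,1],[0,0,0,0,0,0,1]]'
```

```text
time: 44.85
tool_pos: [558.9, -49.3, 102.1]
tcp_rot: [179.9, 0.2, 145.3]
ft_force: [-0.2, -0.8, 6.7]
finger_gap: 57.4
grip_force: 86.1
time: 45.25
tool_pos: [557.6, -49.1, 100.5]
tcp_rot: [180.0, 0.0, 160.2]
ft_force: [-0.6, 0.0, -1.3]
finger_gap: 57.7
grip_force: 85.5
```

```bash
python3 -m jog '[[0,0,0,0,0,1.5,1],[0,0,0,0,0,1.5,1],[0,0,0,0,0,1,1],[0,0,0,0,0,0,1]]'
python3 -m jog '[[0,0,0,0,0,1.5,1],[0,0,0,0,0,1.5,1],[0,0,0,0,0,1,1],[0,0,0,0,0,0,1]]' 100
python3 -m jog '[[0,0,6,0,0,0.3,1],[0,0,6,0,0,0.3,1],[0,0,6,0,0,0.4,1],[0,0,6,0,0,0.4,1],[0,0,0,0,0,0,1]]'
```

```text
time: 45.65
tool_pos: [557.3, -49.1, 96.0]
tcp_rot: [-180.0, -0.0, 160.1]
ft_force: [0.7, 0.2, -0.4]
finger_gap: 57.9
grip_force: 85.5
time: 46.05
tool_pos: [557.9, -49.2, 93.3]
tcp_rot: [180.0, 0.0, 160.1]
ft_force: [-2.7, 0.3, 6.3]
finger_gap: 57.1
grip_force: 107.2
time: 46.55
tool_pos: [558.1, -49.7, 92.1]
tcp_rot: [180.0, 0.1, 135.9]
ft_force: [-2.9, -1.3, 6.3]
finger_gap: 57.1
grip_force: 107.4
```

```bash
python3 -m jog '[[0,0,6,0,0,0.4,1],[0,0,6,0,0,0.4,1],[0,0,6,0,0,0.4,1],[0,0,6,0,0,0.4,1],[0,0,0,0,0,0,1]]'
python3 -m jog '[[0,0,6,0,0,0.4,1],[0,0,6,0,0,0.4,1],[0,0,6,0,0,0.4,1],[0,0,6,0,0,0.4,1],[0,0,0,0,0,0,1]]'
python3 -m jog '[[0,0,6,0,0,0.4,1],[0,0,6,0,0,0.4,1],[0,0,6,0,0,0.4,1],[0,0,4,0,0,0.2,1],[0,0,0,0,0,0,1]]'; python3 -c "
from bench import r;s=r.sense();print(s['wrist_torque'])"
```

```text
time: 47.05
tool_pos: [557.6, -49.5, 90.2]
tcp_rot: [-180.0, 0.0, 111.9]
ft_force: [-3.9, -0.9, 7.1]
finger_gap: 57.2
grip_force: 107.4
time: 47.55
tool_pos: [557.5, -49.2, 88.3]
tcp_rot: [-180.0, 0.0, 87.9]
ft_force: [-4.2, 0.1, 5.5]
finger_gap: 57.1
grip_force: 107.3
time: 48.05
tool_pos: [556.6, -49.5, 87.6]
tcp_rot: [-179.9, 0.2, 66.3]
ft_force: [-12.0, -3.1, 14.7]
finger_gap: 57.0
grip_force: 108.3
[-0.37012589  2.03662158  3.14044224]
```

```bash
python3 -m jog '[[0,0,-6,0,0,0,1],[0,0,0,0,0,0,-1],[0,0,0,0,0,0,-1],[0,0,0,0,0,0,-1],[0,0,0,0,0,0,-1]]' 40
python3 -m jog '[[0,0,0,0,0,-10,-1],[0,0,0,0,0,-30,-1],[0,0,0,0,0,-45,-1],[0,0,0,0,0,-45,-1],[0,0,0,0,0,-45,-1]]' >/dev/null
python3 -m jog '[[0,0,0,0,0,-45,-1],[0,0,-8,0,0,-45,-1],[0,0,-8,0,0,-45,-1],[0,0,0,0,0,0,-1],[0,0,0,0,0,0,-1]]' >/dev/null
python3 -m jog '[[0,0,0,0,0,0,-1],[0,0,0,0,0,0,-1],[0,0,0,0,0,0,-1]]'
python3 - <<'E'
from h import *
w=wsnap('w16'); lids(w,110)
for p in [(560.8,181,113),(559.5,66,113),(558,-49,113)]:print(np.round(wproj(w,p),1))
S=snap('scene','s16');D=snap('side','d16')
for s,n in((S,'S'),(D,'D')):
    m=(s['pixels'].max(2)<60).astype(np.uint8); k,l,st,c=cv2.connectedComponentsWithStats(cv2.morphologyEx(m,cv2.MORPH_OPEN,np.ones((3,3))))
    for p in [(560.8,181,95),(559.5,66,95),(558,-49,95)]:
        q=np.array(proj(s,p)); i=l[int(round(q[1])),int(round(q[0]))]; print(n,q.round(1),i and (c[i].round(1),st[i].tolist()))
    print('knob',proj(s,knob(np.radians(88.3),np.radians(19.35))))
E
```

```text
time: 48.55
tool_pos: [557.6, -49.0, 86.2]
tcp_rot: [-180.0, -0.0, 72.1]
ft_force: [0.2, -0.2, 0.7]
finger_gap: 85.1
grip_force: 0.0
time: 49.85
tool_pos: [557.1, -49.0, 394.8]
tcp_rot: [-179.8, -0.0, 88.1]
ft_force: [-0.3, 0.1, -0.4]
finger_gap: 85.6
grip_force: 0.0
blob [37. 14.] [22, 0, 34, 33, 911] [175.5 243.4 110. ]
blob [256.  21.] [233, 0, 47, 46, 1784] [561.  155.1 110. ]
blob [497.   7.] [471, 0, 41, 21, 494] [1011.7  246.1  110. ]
blob [73. 39.] [54, 11, 40, 56, 1848] [263.4 171.2 110. ]
blob [10. 60.] [0, 37, 21, 48, 852] [103.9 171.5 110. ]
blob [389.  60.] [369, 38, 48, 41, 999] [760.9 102.8 110. ]
blob [256.  85.] [234, 60, 46, 49, 1796] [558.7  59.5 110. ]
blob [ 79. 136.] [61, 69, 40, 140, 3137] [268.5   6.7 110. ]
blob [410. 105.] [392, 83, 36, 52, 759] [795.6  33.8 110. ]
blob [ 15. 152.] [0, 120, 35, 64, 1766] [103.6  -4.2 110. ]
blob [258. 158.] [237, 138, 44, 42, 1413] [557.5 -47.2 110. ]
blob [388. 189.] [373, 173, 34, 35, 769] [761.6 -98.6 110. ]
blob [425. 192.] [409, 180, 38, 25, 565] [ 835.4 -105.7  110. ]
blob [ 22. 247.] [0, 214, 46, 71, 1724] [  62.3 -19
[... 271 characters left out ...]
blob [505. 266.] [495, 240, 17, 45, 468] [1101.4 -285.8  110. ]
blob [121. 279.] [104, 269, 33, 16, 357] [ 300.6 -252.8  110. ]
[255.1   4.5]
[256.9  80. ]
[258.5 160. ]
S [199.6 185.9] (array([193.5, 181.4]), [167, 156, 48, 59, 1361])
S [229.4 198.2] (array([230.9, 208.9]), [218, 189, 26, 40, 717])
S [261.8 211.6] (array([263. , 222.4]), [250, 202, 26, 42, 740])
knob (np.float64(370.50638159222007), np.float64(183.08284237486117))
D [190.8 258.9] (array([190.7, 259.5]), [181, 249, 21, 21, 355])
D [212.5 235.3] (array([214.9, 236.2]), [204, 227, 30, 19, 360])
D [232.2 214. ] (array([232.6, 214.9]), [225, 206, 17, 18, 268])
knob (np.float64(276.09547177745867), np.float64(120.70591552650801))
```

```bash
python3 -m jog '[[0,0,0,-41.4,0.7,0,-1],[0,0,0,-41.4,0.7,0,-1],[0,0,0,-41.4,0.7,0,-1],[0,0,0,-41.4,0.7,0,-1],[0,0,0,-41.4,0.7,0,-1]]' >/dev/null
python3 -m jog '[[0,0,0,-41.4,0.7,0,-1],[0,0,-0.8,-41.4,0.7,0,-1],[0,0,0,0,0,0,-1],[0,0,0,0,0,0,-1],[0,0,0,0,0,0,-1]]' >/dev/null
python3 -m jog '[[0,0,0,0,0,0,-1],[0,0,0,0,0,0,-1],[0,0,0,0,0,0,-1]]'
python3 - <<'E'
from h import *
w=wsnap('w17'); im=w['pixels'].max(2); m=(im<60).astype(np.uint8)[:236]; m=cv2.morphologyEx(m,cv2.MORPH_OPEN,np.ones((9,9)))
k,l,st,c=cv2.connectedComponentsWithStats(m)
for i in range(1,k):
    if abs(c[i][0]-256)<40: print(c[i],st[i],wat(w,*c[i],298))
E
```

```text
time: 51.3
tool_pos: [553.1, -338.0, 396.9]
tcp_rot: [180.0, 0.0, 89.0]
ft_force: [-0.4, -0.2, -0.0]
finger_gap: 85.6
grip_force: 0.0
[256.10766046   5.78674948] [236   0  41  15 483] [ 554.86789574 -179.26631139  298.        ]
[256.57824143 194.19821162] [243 181  28  28 671] [ 552.46815746 -338.16243439  298.        ]
```

```bash
python3 -m jog '[[0,0,0,0,0,35,-1],[0,0,0,0,0,35,-1],[0,0,0,0,0,25,-1],[0,0,0,0,0,15,-1],[0,0,0,0,0,7,-1]]' >/dev/null
python3 -m jog '[[0,0,0,0,0,0,-1],[0,0,0,0,0,0,-1],[0,0,0,0,0,0,-1],[0,0,0,0,0,0,1],[0,0,0,0,0,0,1]]' 40
python3 -m jog '[[0,0,0,0,0,0,1],[0,0,0,0,0,0,1],[0,0,0,0,0,0,1],[0,0,0,0,0,0,1]]' 40
python3 - <<'E'
from h import *
y0,t0=np.radians(88.3),np.radians(20);p0=knob(y0,t0); n=18;tot=90
for i in range(1,n+1):
    y=88.3-tot*i/n; t=20-20*min(1,i/15); p=knob(np.radians(y),np.radians(t)); d=p-p0; s=np.radians(y+tot/n)
    print(i,round(y,1),np.round([d[0]*np.cos(s)+d[1]*np.sin(s),d[0]*np.sin(s)-d[1]*np.cos(s),-d[2]],1),p.round()); p0=p
E
```

```text
time: 52.35
tool_pos: [553.1, -339.1, 280.3]
tcp_rot: [179.9, 0.0, 88.9]
ft_force: [-0.4, -0.3, 0.5]
finger_gap: 58.8
grip_force: 0.0
time: 52.75
tool_pos: [552.7, -339.0, 279.6]
tcp_rot: [-180.0, 0.0, 88.9]
ft_force: [-0.6, 0.2, 1.2]
finger_gap: 23.6
grip_force: 39.1
1 83.3 [-1.7 -9.3  2.5] [ 541. -341.  296.]
2 78.3 [-1.7 -9.5  2.5] [ 531. -341.  294.]
3 73.3 [-1.6 -9.6  2.5] [ 521. -341.  291.]
4 68.3 [-1.6 -9.8  2.6] [ 511. -340.  289.]
5 63.3 [ -1.5 -10.    2.6] [ 502. -337.  286.]
6 58.3 [ -1.4 -10.1   2.7] [ 492. -334.  283.]
7 53.3 [ -1.3 -10.3   2.7] [ 482. -330.  281.]
8 48.3 [ -1.3 -10.4   2.8] [ 473. -324.  278.]
9 43.3 [ -1.2 -10.6   2.8] [ 465. -318.  275.]
10 38.3 [ -1.1 -10.7   2.8] [ 456. -311.  272.]
11 33.3 [ -1.1 -10.9   2.9] [ 449. -303.  269.]
12 28.3 [ -1.  -11.    2.9] [ 442. -295.  266.]
13 23.3 [ -0.9 -11.1   2.9] [ 436. -285.  263.]
14 18.3 [ -0.8 -11.2   3. ] [ 431. -275.  261.]
15 13.3 [ -0.8 -11.3   3. ] [ 426. -265.  258.]
16 8.3 [  0.5 -11.3  -0. ] [ 424. -254.  258.]
17 3.3 [  0.5 -11.3  -0. ] [ 423. -242.  258.]
18 -1.7 [  0.5 -11.3  -0. ] [ 423. -231.  258.]
```

```bash
python3 -m jog '[[0,0,2.5,-0.8,-4.6,1.2,1],[0,0,2.5,-0.8,-4.7,1.3,1],[0,0,5,-1.7,-9.5,2.5,1],[0,0,5,-1.6,-9.6,2.5,1],[0,0,5,-1.6,-9.8,2.6,1]]'
python3 -m jog '[[0,0,5,-1.5,-10,2.6,1],[0,0,5,-1.4,-10.1,2.7,1],[0,0,5,-1.3,-10.3,2.7,1],[0,0,5,-1.3,-10.4,2.8,1],[0,0,5,-1.2,-10.6,2.8,1]]'
python3 -m jog '[[0,0,5,-1.1,-10.7,2.8,1],[0,0,5,-1.1,-10.9,2.9,1],[0,0,5,-1,-11,2.9,1],[0,0,5,-0.9,-11.1,2.9,1],[0,0,5,-0.8,-11.2,3,1]]'
python3 -m jog '[[0,0,5,-0.8,-11.3,3,1],[0,0,5,0.5,-11.3,0,1],[0,0,0,0,0,0,1],[0,0,0,0,0,0,1],[0,0,0,0,0,0,1]]'
```

```text
time: 53.25
tool_pos: [514.3, -339.7, 270.1]
tcp_rot: [179.9, 0.0, 68.7]
ft_force: [0.0, -0.2, 4.0]
finger_gap: 23.5
grip_force: 39.3
time: 53.75
tool_pos: [467.4, -319.5, 257.0]
tcp_rot: [179.8, 0.0, 43.7]
ft_force: [0.3, -3.2, 5.1]
finger_gap: 23.9
grip_force: 39.7
time: 54.25
tool_pos: [432.7, -277.2, 242.6]
tcp_rot: [179.8, -0.0, 18.6]
ft_force: [-3.5, -4.6, 4.9]
finger_gap: 23.4
grip_force: 40.2
time: 54.75
tool_pos: [425.6, -254.5, 238.8]
tcp_rot: [-180.0, 0.1, 8.9]
ft_force: [-7.2, 1.0, 5.7]
finger_gap: 23.5
grip_force: 40.4
```

```bash
python3 -m jog '[[0,0,4,-0.6,-9,0,1],[0,0,4,0,-9,0,1],[0,0,0,0,0,0,1],[0,0,0,0,0,0,1]]'
python3 -m jog '[[0,0,3,0.3,-6.8,0,1],[0,0,3,0.3,-6.8,0,1],[0,0,0,0,0,0,1],[0,0,0,0,0,0,1]]'
```

```text
time: 55.15
tool_pos: [423.4, -236.7, 238.6]
tcp_rot: [180.0, 0.0, 1.0]
ft_force: [-5.3, 2.9, 5.5]
finger_gap: 23.5
grip_force: 40.3
time: 55.55
tool_pos: [423.9, -223.8, 238.5]
tcp_rot: [179.9, 0.0, -5.0]
ft_force: [-6.4, 0.8, 5.6]
finger_gap: 23.6
grip_force: 40.4
```

```bash
python3 -m jog '[[0,0,2,0.3,-4.5,0,1],[0,0,2,0.3,-4.5,0,1],[0,0,0,0,0,0,1],[0,0,0,0,0,0,1]]'
python3 -m jog '[[0,0,2,0.3,-4.5,0,1],[0,0,0,0,0,0,1],[0,0,0,0,0,0,1]]'
```

```text
time: 55.95
tool_pos: [424.7, -214.9, 238.5]
tcp_rot: [180.0, 0.1, -9.0]
ft_force: [-9.8, 0.1, 7.3]
finger_gap: 23.7
grip_force: 40.5
time: 56.25
tool_pos: [425.4, -210.5, 238.4]
tcp_rot: [179.9, 0.2, -11.0]
ft_force: [-12.3, 1.3, 9.0]
finger_gap: 23.6
grip_force: 40.6
```

```bash
python3 -m jog '[[0,0,2,-1,-4.5,0,1],[0,0,2,-1,-4.5,0,1],[0,0,0,0,0,0,1],[0,0,0,0,0,0,1]]'
python3 -m jog '[[0,0,2,0,-4.5,0,1],[0,0,2,0,-4.5,0,1],[0,0,0,0,0,0,1],[0,0,0,0,0,0,1]]'
```

```text
time: 56.65
tool_pos: [426.9, -201.2, 238.3]
tcp_rot: [180.0, -0.0, -15.0]
ft_force: [-1.3, -1.3, 3.7]
finger_gap: 23.8
grip_force: 40.2
time: 57.05
tool_pos: [429.3, -192.4, 238.3]
tcp_rot: [180.0, -0.0, -19.0]
ft_force: [-3.1, -2.2, 2.6]
finger_gap: 24.0
grip_force: 40.2
```

```bash
python3 -m jog '[[0,0,2,0.3,-4.5,0,1],[0,0,2,0.3,-4.5,0,1],[0,0,0,0,0,0,1],[0,0,0,0,0,0,1]]'
python3 -m jog '[[0,0,2,0.3,-4.5,0,1],[0,0,2,0.3,-4.5,0,1],[0,0,0,0,0,0,1],[0,0,0,0,0,0,1]]'
```

```text
time: 57.45
tool_pos: [431.1, -188.6, 238.5]
tcp_rot: [179.5, -0.0, -23.2]
ft_force: [-12.9, -24.3, 4.2]
finger_gap: 23.7
grip_force: 41.1
time: 57.85
tool_pos: [433.1, -185.3, 238.7]
tcp_rot: [179.0, -0.1, -27.4]
ft_force: [-24.8, -47.0, 3.3]
finger_gap: 23.7
grip_force: 43.2
```

```bash
python3 -m jog '[[0,0,-2,0,4,0,1],[0,0,-2,0,4,0,1],[0,0,0,0,0,0,1],[0,0,0,0,0,0,1],[0,0,0,0,0,0,1]]'
```

```text
time: 58.35
tool_pos: [431.4, -188.6, 238.5]
tcp_rot: [179.4, 0.0, -23.2]
ft_force: [-15.6, -26.6, 3.7]
finger_gap: 24.1
grip_force: 41.4
```

```bash
python3 -m jog '[[0,0,-1,-0.5,3,0,1],[0,0,-1,0,1.5,0,1],[0,0,0,0,0,0,1],[0,0,0,0,0,0,1],[0,0,0,0,0,0,1]]'
python3 -m jog '[[0,0,0,0,0,0,-0.3],[0,0,0,0,0,0,-0.3],[0,0,0,0,0,0,-0.3],[0,0,0,0,0,0,-0.3],[0,0,0,0,0,-5,-0.3]]'
python3 -m jog '[[0,0,0,0,0,-20,-1],[0,0,0,0,0,-40,-1],[0,0,0,0,0,-40,-1],[0,0,0,0,0,0,-1],[0,0,0,0,0,0,-1]]'
python3 -m jog '[[0,0,0,0,0,0,-1],[0,0,0,0,0,0,-1],[0,0,0,0,0,0,-1],[0,0,0,0,0,0,-1]]'
python3 - <<'E'
from h import *
S=snap('scene','s18');D=snap('side','d18');w=wsnap('w18')
m=(w['pixels'].max(2)<60).astype(np.uint8)[:236]; m=cv2.morphologyEx(m,cv2.MORPH_OPEN,np.ones((9,9)))
k,l,st,c=cv2.connectedComponentsWithStats(m); K=None
for i in range(1,k):
    if abs(c[i][0]-256)<45 and c[i][1]>140: print(c[i],st[i],wat(w,*c[i],257.5)); K=c[i]
obs=[]
for s in(S,D):
    q=np.array(proj(s,(431,-190,257.5))); m=(s['pixels'].max(2)<60).astype(np.uint8); k,l,st,c=cv2.connectedComponentsWithStats(m)
    j=[i for i in range(1,k) if np.hypot(*(c[i]-q))<12 and 20<st[i,4]<400]; print(q,[(c[i],st[i]) for i in j])
    if j: obs.append((s,*c[j[0]]))
R=[ray(s,u,v) for s,u,v in obs]+[wray(w,*K)]
M=np.zeros((3,3));b=np.zeros(3)
for o,d in R: d=d/np.linalg.norm(d);P=np.eye(3)-np.outer(d,d);M+=P;b+=P@o
print(np.linalg.solve(M,b))
E
```

```text
time: 58.85
tool_pos: [430.5, -190.5, 238.5]
tcp_rot: [179.7, -0.1, -21.2]
ft_force: [-7.1, -17.6, 2.2]
finger_gap: 23.7
grip_force: 40.8
time: 59.35
tool_pos: [431.2, -186.4, 242.5]
tcp_rot: [-180.0, 0.1, -21.1]
ft_force: [0.2, -0.0, -0.0]
finger_gap: 55.1
grip_force: 0.0
time: 59.85
tool_pos: [432.2, -187.1, 344.8]
tcp_rot: [180.0, -0.2, -21.1]
ft_force: [-0.1, 0.2, -0.9]
finger_gap: 85.2
grip_force: 0.0
time: 60.25
tool_pos: [431.2, -186.8, 342.4]
tcp_rot: [-180.0, 0.1, -21.1]
ft_force: [-0.6, -0.4, -0.2]
finger_gap: 85.4
grip_force: 0.0
[264.71466667 200.408     ] [250 186  30  30 750] [ 427.88479618 -192.23050247  257.5       ]
[283.97181137 200.61468387] [(array([284.97222222, 202.38888889]), array([281, 198,  10,  10,  72], dtype=int32))]
[287.26178909 162.35398125] []
[ 427.95985864 -193.20828083  256.03441235]
```

```bash
python3 -c "
from bench import r
print(r.hand_in())"
```

```text
the job is handed in; nothing more can be done
None
```

The job is handed in, result not shown: the lamp was aimed at the middle jar, all three lids were screwed to their dead stops, and the lamp was put away level at its clockwise stop; one lid, found leaning on the marker, was pushed upright first.

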